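Pull out the clamp rack's boom and move the clamps to its outer hook

TASK

Move the U-shaped mainspring clamps to the outer hook of the bench rack so that the inner one can be folded away: first press the rack's spring pin flush and slide the square boom out just one hole, until the pin springs out in the next hole, then swing the folded outer hook out square to the boom. Hang every clamp from the inner hook astride the bar of the outer hook, let go so that they hang still, and last of all fold the emptied inner hook flat against the boom. Leave the other things on the bench where they are.

Things in the scene. Friction and masses are not known exactly. Their poses are not given: they have to be found in the camera images.
- rack: the rack, fixed to the bench: steel base plate 200 x 120 mm, post 36 mm square and 151 mm high, 172 mm to -y of the origin. Origin on the bench straight below the spring pin's place on the boom axis. y axis: along the boom, the way it slides out; +x: the side where the pin sticks out, away from the robot; the two hooks are on the -x side.
- boom_axis (a point): fixed point on the boom's axis level with the pin, 130 mm above the rack's origin, axes as the rack; does not move with the boom. The boom is a level aluminium sleeve, 30 x 30 mm in section, at first from y = -140 to +250 mm of this point. Fingers have free room on both its sides at the pin.
- pin_head (a point): centre of the outer end of the brass spring pin: round, 10 mm diameter, sticking 6 mm out of a hole at mid-height of the boom's +x face. Axes as the rack: it is pressed towards -x. It belongs to the fixed inner tube and does not travel with the boom. The other holes are dark rings on the same face.
- pin (a joint): how far the pin is pressed, m: 0 out, 0.006 flush, 0.0065 while held down under the wall between holes. Spring 3 N out, 6 N flush. Out, it locks the boom. Pressed flush (say under a finger pad as the boom is pinched across x) it lets the boom slide, and the wall then keeps it down till the next hole.
- boom (a joint): how far the boom is slid out, m: 0 at the start with the pin in its first hole, 0.060 with the pin in the next hole, 0.120 in the last; about 1.5 mm of play in each hole; 2 N of friction.
- outer_hook_bar (a point): outer hook, on its hinge axis at the height of the bar's top face; +x runs along the bar to the tip, z up. It travels with the boom. The bar is level, 12 x 12 mm, 160 mm from hinge to tip, top face 136 mm above the bench. A clamp hangs right with its origin on this x axis, 15 to 148 mm out.
- outer_hook_tip (a point): middle of the top of the outer hook's upturned tip post (round, 14 mm diameter, 49 mm above the bar's top face; the handle to swing it by and the end stop), 160 mm along x from outer_hook_bar; axes as there. Its top stands 40 mm above the boom's top.
- outer_hook (a joint): outer hook's upright hinge, on the boom's end 240 mm from the pin's first hole, 33 mm to -x of the boom's axis. rad: 0 folded flat along the boom, tip towards the pin; 1.571 (stop) swung out square, pointing to the rack's -x. Opens clockwise seen from above. Starts at 0 to 0.2; friction 0.2 N m (1.3 N at the tip), stays where left.
- inner_hook_bar (a point): inner hook, on its hinge axis at the height of the bar's top face; +x runs along the bar to the tip, z up. Same sizes as the outer hook.
- inner_hook_tip (a point): middle of the top of the inner hook's upturned tip post, as on the outer hook: 14 mm diameter, 160 mm along x and 49 mm above inner_hook_bar.
- inner_hook (a joint): inner hook's upright hinge, on the post 170 mm to -y of the pin, 33 mm to -x of the boom's axis. rad: 0 swung out square, pointing to the rack's -x (the start, clamps on it); 1.571 (stop) folded flat along the boom, tip towards the pin. Folds clockwise seen from above; friction 0.2 N m (1.3 N at the tip), stays where left.
- clamp0: dark steel U-shaped clamp hanging upside-down astride a hook bar: crown 44 mm wide (own y) x 18 (own x, along the bar) x 16 high; two legs 45 mm long, 10 thick, go down at its y ends, 24 mm between them; 0.2 kg. Origin: middle of the crown's underside, which rests on the bar; z up. Pinch it across y. Two to four of the four like clamps are present, about 32 mm apart; absent ones read None.
- clamp1: dark steel U-shaped clamp hanging upside-down astride a hook bar: crown 44 mm wide (own y) x 18 (own x, along the bar) x 16 high; two legs 45 mm long, 10 thick, go down at its y ends, 24 mm between them; 0.2 kg. Origin: middle of the crown's underside, which rests on the bar; z up. Pinch it across y. Two to four of the four like clamps are present, about 32 mm apart; absent ones read None.
- clamp2: dark steel U-shaped clamp hanging upside-down astride a hook bar: crown 44 mm wide (own y) x 18 (own x, along the bar) x 16 high; two legs 45 mm long, 10 thick, go down at its y ends, 24 mm between them; 0.2 kg. Origin: middle of the crown's underside, which rests on the bar; z up. Pinch it across y. Two to four of the four like clamps are present, about 32 mm apart; absent ones read None.
- clamp3: dark steel U-shaped clamp hanging upside-down astride a hook bar: crown 44 mm wide (own y) x 18 (own x, along the bar) x 16 high; two legs 45 mm long, 10 thick, go down at its y ends, 24 mm between them; 0.2 kg. Origin: middle of the crown's underside, which rests on the bar; z up. Pinch it across y. Two to four of the four like clamps are present, about 32 mm apart; absent ones read None.
- spire: gilt hood spire, turned, 140 mm tall, foot 38 mm across, a bystander; origin at its underside
- dial_foot: chrome dial foot, a 45 mm tall post on a 40 mm disc, a bystander; origin at its underside
- winding_key: black iron winding key lying flat, about 80 mm long, a bystander; origin at its underside
- dial_disc: cracked ivory-white enamel dial disc lying flat, 130 mm across, 4 mm thick, a bystander; origin at its underside
- oil_bottle: small amber oil bottle, 75 mm tall, 34 mm across, a bystander; origin at its underside
- screwdriver: screwdriver lying flat, 170 mm long, a bystander; origin at its underside
Not all that is in view belongs to the job. Leave any green look-alike of the clamp0 alone.

How it is judged (in metres and radians):
On the way, in this order (a step that is already met when the one before it is completed fails the run):
1. the boom stands in the next hole with the spring pin out (value of joint boom between 0.057 and 0.063 m and value of joint pin below 0.002 m), for 0.2 s.
2. the outer hook is swung out square (all of step 1 and value of joint outer_hook above 1.4 rad), for 0.2 s.
3. every clamp hangs astride the outer hook, let go and still (all of step 2 and x of clamp0 in the frame of outer_hook_bar between 0.015 and 0.148 m and y of clamp0 in the frame of outer_hook_bar between -0.012 and 0.012 m and z of clamp0 in the frame of outer_hook_bar between -0.005 and 0.006 m and angle between each of clamp0, clamp1, clamp2, clamp3's own z axis and vertical below 0.2 rad and linear speed of each of clamp0, clamp1, clamp2, clamp3 below 0.03 m/s and contact force between each of clamp0, clamp1, clamp2, clamp3 and the fingers below 0.05 N and x of clamp1 in the frame of outer_hook_bar between 0.015 and 0.148 m and y of clamp1 in the frame of outer_hook_bar between -0.012 and 0.012 m and z of clamp1 in the frame of outer_hook_bar between -0.005 and 0.006 m and x of clamp2 in the frame of outer_hook_bar between 0.015 and 0.148 m and y of clamp2 in the frame of outer_hook_bar between -0.012 and 0.012 m and z of clamp2 in the frame of outer_hook_bar between -0.005 and 0.006 m and x of clamp3 in the frame of outer_hook_bar between 0.015 and 0.148 m and y of clamp3 in the frame of outer_hook_bar between -0.012 and 0.012 m and z of clamp3 in the frame of outer_hook_bar between -0.005 and 0.006 m), for 0.2 s.
4. the emptied inner hook is folded flat against the boom (value of joint inner_hook above 1.45 rad), for 0.2 s.
At the end, for the whole second after the job is handed in: the boom is 60 mm out (within 3 mm) with the pin out again (within 2 mm); the outer hook stands within 10 degrees of square; every clamp present hangs upright (within 11 degrees) and still astride its bar, crown resting on the bar; the inner hook is within 7 degrees of flat along the boom (all of step 3 and value of joint inner_hook above 1.45 rad); the robot touches nothing.
It fails at once if another thing on the bench is shoved more than 40 mm (distance of any of spire, dial_foot, winding_key, dial_disc, oil_bottle, screwdriver from where it was at the start of the episode above 0.04 m).
Of clamp0, clamp1, clamp2, clamp3 only 2 to 4 are there at a start; the rules pass over those that are not, and their reading is None.
At some moment in a run one of clamp0, clamp1, clamp2, clamp3 may be knocked a few centimetres aside while the robot is not near it.
It also fails if it takes over 208 s, if anything falls off the work surface, if the arm or the gripper's body presses on something with over 40 N, if the wrist force passes 120 N, or if a joint passes its speed limit or range.

ROBOT

A 6-joint arm with a two-finger parallel gripper is mounted at the origin on the work surface. World frame = base frame: x ahead of the robot, y to its left, z up, the work surface at z = 0. Lengths are in mm, angles in rad, forces in N, time in s.
With the tool pointing down it reaches from about 225 to 725 mm from the base axis. Payload 3.1 kg.
Tool frame: the origin (TCP) lies between the finger pads; the fingertips stand ctrl.tcp_to_tips ahead of it and the grasp point (between the pads) lies 8 mm behind it (ctrl.tcp_to_tips is the distance from the TCP to the fingertips, in mm); z points along the fingers, y is the direction in which the jaws open and shut (so a half turn about z gives the same grasp; the last joint's range is limited). The gripper opens to 85 mm and grips with 20 to 120 N. Pads are 22 mm wide; open, the fingers measure 114 mm over their backs; the gripper's body (76 mm by 85 mm) begins 54 mm behind the grasp point. The pads swing forward as they close: fully open they stand 13 mm farther back than shut.
Start: joints at [-1.29, 0.048, 0.099, 1.622, 0, 1.443], TCP at [208.677, -481.738, 210.312] pointing down, gripper open.
Joint ranges: [-2.91, 2.91], [-0.99, 1.94], [-1.21, 1.42], [-2.12, 2.29], [-1.49, 1.47], [-3.14, 3.14]. Speed limits (rad/s): [2.79, 2.79, 3.14, 3.14, 3.14, 3.14].

INTERFACE

Orientations are given as a unit quaternion [w, x, y, z].
In Python, from workcell import ctrl gives the robot as it stands.
- The arm moves only by the tool move_arm, never from a script. Its argument "increments" is a list of rows, each a list of 2 entries, a list of its own where there are three numbers: the shift along the tool's x, y, z in units of 60 mm (1.0 is 60 mm), then the turn, a rotation vector about the tool's x, y, z in units of 8 degrees (1.0 is 8 degrees). A call has exactly 5 rows; each row is the pose to reach, as a shift and turn from the pose commanded when the call began, along the tool's axes at that moment; what a row does not reach only later rows make up. A row lasts 1/8 s, in which the tool goes at most 62.5 mm and 10.7 degrees, less where a joint would pass 70% of its speed; a pose out of reach is approached as far as the arm can. A call with a gripper value outside its range is refused whole. "fingers" is the opening in per cent of the stroke, from 0 (shut) to 100 (fully open), set as the call begins (left out, the last holds). The fingers move at their own pace and stop on an object; "grip_force" is the grip in N (left out, the last holds). Time passes only in rows, so rows that repeat a pose let the fingers close, or fill a call up. It gives the time, the measured TCP pose, the force and the opening at its end, in the units of the state.
- ctrl.read_state(): the state, without advancing time (a new reading comes with each control period).
- ctrl.capture(name): name is "side" or "top" or "wrist"; returns a dict with "color" (400x640x3 uint8, red, green, blue), "intrinsics" (3x3 intrinsics, pixels), "dist" ([k1, k2, p1, p2, k3] as OpenCV has them; the pictures are not rectified), "view" (4x4, takes a point from world to camera coordinates); the wrist camera has in their place "mount" (4x4, takes a point from camera to tool coordinates, whose origin is the TCP and whose axes are the flange's). Camera axes: x right, y down, z forward; pixel columns grow to the right and rows downward; lengths in mm; the calibration is good to about 2 mm. A picture is of the moment at which its call begins: read the wrist's pose just before it. There is no depth.
- ctrl.hand_in(): hands the job in, once; it reports no verdict.
The state is a dict: "time": time; "joints": joint angles; "joint_vel": joint speeds; "effort": joint torques, N m; "eef_pos": TCP position; "ee_rot": TCP orientation; "contact_force": force on the tool from outside, world axes, zero at the start; "moment": the same for the moment, N m; "width": finger opening in mm.
Only numpy, scipy, OpenCV 4.12 (cv2) and the standard library are available. Lean on these libraries where they do the work, as an engineer would, in place of code of your own. Each camera call takes 0.05 s, during which the arm holds its last target. There are 200 camera calls.

## Working session

There is one attempt and no reset: what is moved stays moved. The work goes in short steps, Python scripts to look and compute and a tool call to move; the robot and the scene stay as the last step left them, time stands still between calls to the robot, and variables do not carry over. Pictures are saved under pics/ and viewed, about 12 in all and at most 16, crops included, and the job is handed in when it is done.

Besides the shell and the picture viewer there is one more tool, called after ">>>" as name(argument=value, ...), one argument or row to a line, values as JSON. move_arm: Moves the arm, as the interface text tells. Its arguments: {"type":"object","properties":{"increments":{"type":"array","items":{"type":"array"}},"fingers":{"type":"number"},"grip_force":{"type":"number"}},"required":["increments"]}

```bash
mkdir -p pics; ls; cat > h.py <<'E'
import numpy as np, cv2, json
from scipy.spatial.transform import Rotation as R
from workcell import ctrl
def T_tool(s):
    q=s["ee_rot"]; T=np.eye(4); T[:3,:3]=R.from_quat([q[1],q[2],q[3],q[0]]).as_matrix(); T[:3,3]=s["eef_pos"]; return T
def cap(name,save=None):
    s=ctrl.read_state(); c=ctrl.capture(name)
    c["cam2w"]=T_tool(s)@np.array(c["mount"]) if name=="wrist" else np.linalg.inv(np.array(c["view"]))
    c["K"]=np.array(c["intrinsics"],float); c["d"]=np.array(c["dist"],float)
    if save: cv2.imwrite(f"pics/{save}.png",cv2.cvtColor(c["color"],cv2.COLOR_RGB2BGR)); np.savez(f"pics/{save}.npz",cam2w=c["cam2w"],K=c["K"],d=c["d"])
    return c
def load(save):
    z=np.load(f"pics/{save}.npz"); c={k:z[k] for k in z}; c["color"]=cv2.cvtColor(cv2.imread(f"pics/{save}.png"),cv2.COLOR_BGR2RGB); return c
def ray(c,px):
    n=cv2.undistortPoints(np.array([[px]],float),c["K"],c["d"])[0,0]
    v=c["cam2w"][:3,:3]@np.array([n[0],n[1],1]); return c["cam2w"][:3,3],v/np.linalg.norm(v)
def onplane(c,px,z):
    o,v=ray(c,px); return o+v*(z-o[2])/v[2]
def tri(obs):
    A=np.zeros((3,3));b=np.zeros(3)
    for c,px in obs:
        o,v=ray(c,px);P=np.eye(3)-np.outer(v,v);A+=P;b+=P@o
    p=np.linalg.solve(A,b); res=[np.linalg.norm((np.eye(3)-np.outer(ray(c,px)[1],ray(c,px)[1]))@(p-ray(c,px)[0])) for c,px in obs]
    return p,res
def proj(c,P):
    w2c=np.linalg.inv(c["cam2w"]); r,_=cv2.Rodrigues(w2c[:3,:3]); return cv2.projectPoints(np.array(P,float).reshape(-1,1,3),r,w2c[:3,3],c["K"],c["d"])[0][:,0]
E
python3 - <<'E'
from h import *
for n in("side","top","wrist"): 
    c=cap(n,n+"0"); print(n,c["K"][0,0],c["cam2w"].round(3).tolist())
a=[cv2.imread(f"pics/{n}0.png") for n in("top","side")]
cv2.imwrite("pics/both0.png",cv2.resize(np.vstack(a),(480,600)))
s=ctrl.read_state(); print(s, ctrl.tcp_to_tips)
E
```

```text
pics
side 368.3487985477572 [[0.958, -0.198, 0.21, 325.085], [-0.288, -0.693, 0.661, -654.936], [0.015, -0.693, -0.72, 861.026], [0.0, 0.0, 0.0, 1.0]]
top 364.3749734834957 [[-0.026, -0.984, 0.177, 327.754], [-1.0, 0.024, -0.012, 23.394], [0.007, -0.177, -0.984, 1311.81], [0.0, 0.0, 0.0, 1.0]]
wrist 354.4449061411491 [[0.398, -0.884, -0.246, 270.746], [-0.917, -0.384, -0.103, -455.04], [-0.004, 0.267, -0.964, 373.399], [0.0, 0.0, 0.0, 1.0]]
{'time': 0.15, 'joints': array([-1.28979523e+00,  4.85928431e-02,  9.79337326e-02,  1.62200266e+00,
        5.53871341e-06,  1.44299832e+00]), 'joint_vel': array([ 0.00100252, -0.00403657,  0.00549075, -0.00050109,  0.00074615,
       -0.00034358]), 'effort': array([ 1.52307901e-03, -3.39261425e+01,  3.20422947e+01,  1.54584175e-02,
       -9.46081059e-05, -3.40142847e-06]), 'eef_pos': array([ 208.53646024, -481.23679147,  209.36771745]), 'ee_rot': array([-9.30200700e-04,  9.79182614e-01,  2.02979159e-01, -6.86170086e-05]), 'contact_force': array([-0.26981694,  0.1877769 ,  0.05600191]), 'moment': array([ 0.03314819, -0.0323966 ,  0.03520622]), 'width': 85.1751836815855} 11.0
```

View pics/top0.png

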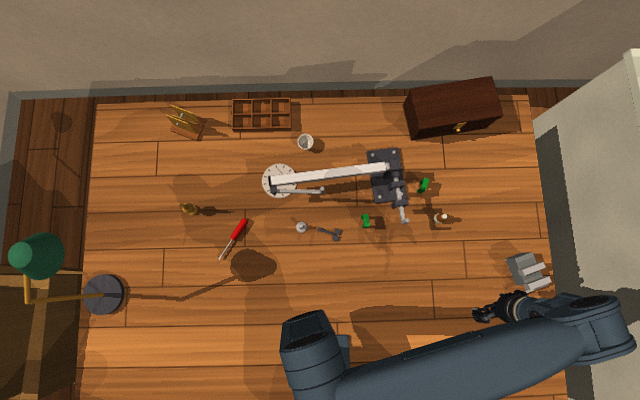

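View pics/side0.png

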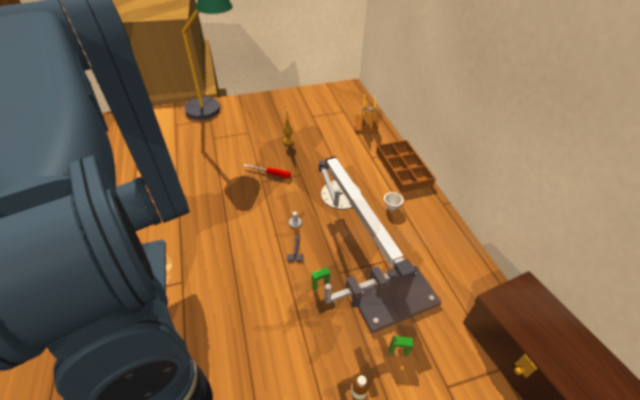

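The top view shows the boom running from (388,167) to (270,181), with the folded outer hook beside its end at (285-322,189). The inner hook runs to about (404,218), with dark clamps near (392,185) and (397,197). The green look-alikes are at (367,220) and (424,185).

```bash
python3 - <<'E'
from h import *
t=load("top0");s=load("side0")
bg=lambda c:cv2.cvtColor(c["color"],cv2.COLOR_RGB2BGR)
A=cv2.resize(bg(t)[140:240,255:455],(800,400),interpolation=cv2.INTER_CUBIC)[:, :]
B=cv2.resize(bg(s)[140:330,300:450],None,fx=4,fy=4,interpolation=cv2.INTER_CUBIC)
cv2.imwrite("pics/cropA.png",A)
cv2.imwrite("pics/cropB.png",B[:600] if B.shape[0]<=600 else cv2.resize(B,(474,600)))
print("boom end",onplane(t,(270,181),145),"post",onplane(t,(388,167),145))
E
```

```text
boom end [607.36151251 153.22582743 145.        ] post [ 645.79187708 -238.19112217  145.        ]
```

View pics/cropA.png

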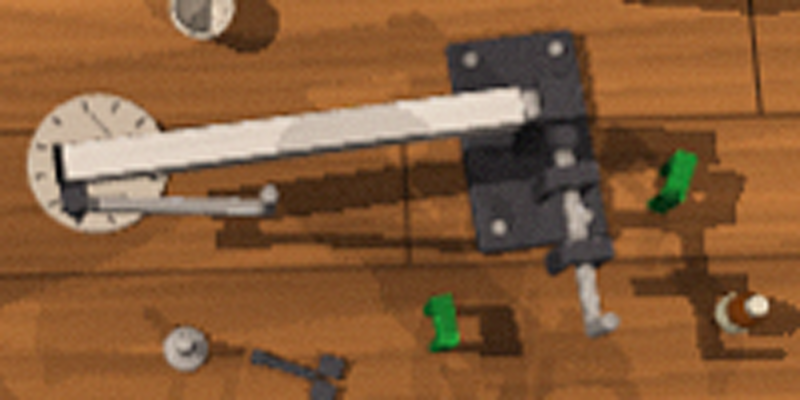

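View pics/cropB.png

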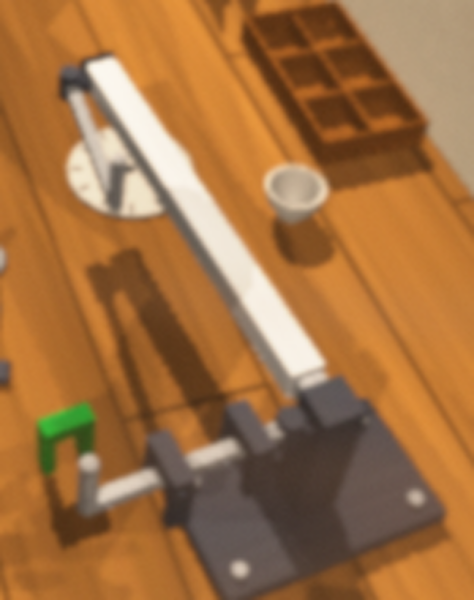

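Candidates:
- **Clamps:** two dark steel ones on the inner hook's bar, at about (396,185) and (400,202) in the top view. These are the ones I want.
- **Look-alikes:** green ones at (367,220) and (424,185), to be left alone.
- **Pin:** on the far (+x) side of the boom, near (342,172).

I'll move the wrist camera over the pin, looking back at the +x face.

```bash
cat >> h.py <<'E'
def inc(x,y,z,yaw=None,base=None):
    """increments (units) from the measured pose to world TCP x,y,z, tool down, tool-x yaw in deg"""
    T=T_tool(ctrl.read_state()) if base is None else base
    d=T[:3,:3].T@(np.array([x,y,z])-T[:3,3])
    if yaw is None: yaw=np.degrees(np.arctan2(T[1,0],T[0,0]))
    a=np.radians(yaw); Rt=np.array([[np.cos(a),np.sin(a),0],[np.sin(a),-np.cos(a),0],[0,0,-1]])
    rv=R.from_matrix(T[:3,:3].T@Rt).as_rotvec(degrees=True)
    print("shift",(d/60).round(3).tolist(),"turn",(rv/8).round(3).tolist(),"dist",np.linalg.norm(d).round(1))
    B=np.eye(4);B[:3,:3]=Rt;B[:3,3]=[x,y,z];return B
def st():
    s=ctrl.read_state();T=T_tool(s);print("t",round(s["time"],2),"pos",T[:3,3].round(1),"yaw",np.degrees(np.arctan2(T[1,0],T[0,0])).round(2),"F",np.round(s["contact_force"],1),"w",round(s["width"],1),"j",s["joints"].round(2));return s
E
python3 - <<'E'
from h import *
b=inc(420,-290,245,14); inc(640,-96,215,5.6,b)
E
```

```text
shift [4.501, -1.525, -0.59] turn [-0.013, -0.001, 1.178] dist 287.3
shift [4.34, -2.25, 0.5] turn [0.0, 0.0, 1.05] dist 294.8
```

>>> move_arm(
  increments=[
    [[0.9,-0.3,-0.3],[0,0,0.24]],
    [[1.8,-0.6,-0.6],[0,0,0.48]],
    [[2.7,-0.9,-0.6],[0,0,0.7]],
    [[3.6,-1.2,-0.6],[0,0,0.95]],
    [[4.5,-1.52,-0.6],[0,0,1.18]],
  ],
)

```text
time: 0.78
eef_pos: [421.3, -289.3, 246.0]
ee_rot: [0.0, 0.993, 0.121, -0.0]
contact_force: [0.2, -1.3, -0.4]
width: 85.4
```

>>> move_arm(
  increments=[
    [[0.85,-0.45,0],[0,0,0.2]],
    [[1.7,-0.9,0],[0,0,0.4]],
    [[2.6,-1.35,0.1],[0,0,0.6]],
    [[3.5,-1.8,0.3],[0,0,0.8]],
    [[4.34,-2.25,0.5],[0,0,1.05]],
  ],
)

```text
time: 1.4
eef_pos: [641.6, -95.3, 215.5]
ee_rot: [0.0, 0.999, 0.048, -0.0]
contact_force: [-0.5, -0.4, 0.1]
width: 85.5
```

>>> move_arm(
  increments=[
    [[0,0,0],[0,0,0]],
    [[0,0,0],[0,0,0]],
    [[0,0,0],[0,0,0]],
    [[0,0,0],[0,0,0]],
    [[0,0,0],[0,0,0]],
  ],
)

```text
time: 2.02
eef_pos: [639.9, -97.7, 217.2]
ee_rot: [0.0, 0.999, 0.048, 0.001]
contact_force: [-0.6, 0.1, 0.4]
width: 85.5
```

```bash
python3 - <<'E'
from h import *
st(); c=cap("wrist","w1")
E
```

```text
t 2.02 pos [639.9 -97.7 217.2] yaw 5.51 F [-0.6  0.1  0.4] w 85.5 j [-0.25  0.39  0.51  1.69 -0.    2.79]
```

View pics/w1.png

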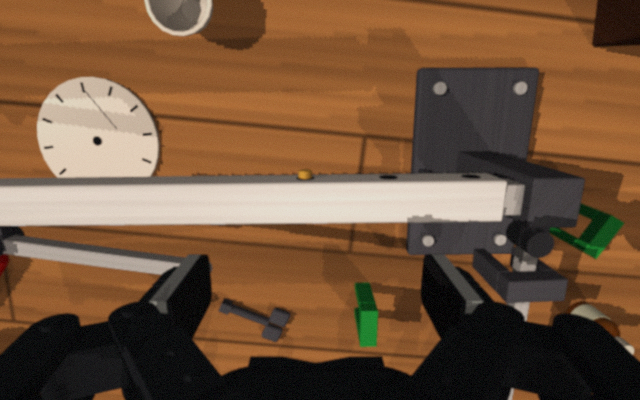

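The wrist view shows the brass pin at (305,174) on the far face, a row of holes at (388,177) and (472,176), and the boom's bright top face at about rows 180-225. I'll fit its edges next.

```bash
python3 - <<'E'
from h import *
c=load("w1");im=c["color"].astype(int);hsv=cv2.cvtColor(c["color"],cv2.COLOR_RGB2HSV)
m=((hsv[...,1]>150)&(hsv[...,2]>120)).astype(np.uint8);m[:165]=0;m[185:]=0;m[:,:290]=0;m[:,322:]=0
ys,xs=np.nonzero(m);print("pin px",xs.mean(),ys.mean(),xs.min(),xs.max(),ys.min(),ys.max(),len(xs))
for col in (250,305,340): print(col,[int(v) for v in im[165:235,col].mean(1)])
for col in (40,150,250,350,450,480):
    g=im[168:240,col].mean(1); w=np.nonzero(g>180)[0]+168
    up,lo=w.min()-.5,w.max()+.5
    print(col,up,lo,onplane(c,(col,up),145)[:2].round(1),onplane(c,(col,lo),145)[:2].round(1))
# pin by rack assumption: z=130
print("pin at z130",onplane(c,(xs.mean(),ys.mean()),130))
for h in ((388,177),(472,176)): print("hole z130",onplane(c,h,130))
E
```

```text
pin px 304.93146417445485 169.98442367601245 290 321 165 178 321
250 [104, 102, 101, 105, 104, 100, 100, 103, 99, 89, 90, 95, 91, 94, 97, 100, 100, 112, 144, 180, 201, 208, 211, 215, 212, 211, 213, 212, 212, 212, 217, 215, 214, 215, 217, 217, 214, 212, 210, 212, 212, 215, 217, 214, 216, 216, 217, 217, 218, 217, 214, 213, 214, 212, 209, 213, 212, 195, 159, 103, 74, 79, 93, 99, 104, 101, 105, 101, 101, 106]
305 [93, 93, 90, 86, 80, 78, 95, 116, 126, 122, 125, 121, 119, 105, 82, 82, 104, 130, 168, 198, 210, 216, 215, 214, 214, 212, 214, 212, 216, 214, 216, 215, 217, 220, 220, 219, 218, 215, 214, 216, 217, 216, 219, 219, 220, 217, 216, 218, 216, 219, 217, 217, 214, 212, 214, 214, 208, 189, 142, 85, 56, 54, 61, 59, 60, 63, 59, 53, 63, 67]
340 [96, 98, 97, 96, 94, 95, 97, 93, 87, 87, 91, 92, 101, 100, 100, 99, 113, 146, 182, 202, 210, 215, 214, 213, 214, 216, 212, 215, 215, 217, 215, 217, 219, 220, 216, 221, 217, 215, 215, 213, 215, 217, 217, 218, 217, 219, 217, 213, 217, 217, 219, 219, 216, 216, 216, 212, 204, 174, 139, 100, 92, 95, 90, 75, 65, 57, 56, 56, 54, 53]
40 186.5 223.5 [632.4  94.5] [604.7  97.6]
150 167.5 223.5 [653.2  16.6] [612.7  17.8]
250 183.5 222.5 [648.6 -51.8] [620.4 -53.1]
350 182.5 221.5 [ 655.9 -119.8] [ 627.9 -123.2]
450 182.5 219.5 [ 662.5 -188.1] [ 636.2 -193.4]
480 181.5 220.5 [ 665.3 -208.6] [ 637.5 -214.8]
pin at z130 [658.676519   -88.16914926 130.        ]
hole z130 [ 659.35823671 -148.51067956  130.        ]
hole z130 [ 666.05374614 -209.31563064  130.        ]
```

```bash
python3 - <<'E'
from h import *
b=inc(638.5,-88,200,51); inc(638.5,-88,180,96,b)
E
```

```text
shift [-0.01, -0.16, 0.284] turn [0.005, -0.005, -5.685] dist 19.6
shift [0.0, 0.0, 0.333] turn [0.0, 0.0, -5.625] dist 20.0
```

>>> move_arm(
  increments=[
    [[0,-0.03,0],[0,0,-1.15]],
    [[0,-0.06,0],[0,0,-2.3]],
    [[0,-0.1,0.1],[0,0,-3.4]],
    [[0,-0.13,0.2],[0,0,-4.6]],
    [[0,-0.16,0.28],[0,0,-5.68]],
  ],
)

```text
time: 2.7
eef_pos: [639.1, -87.4, 199.4]
ee_rot: [0.0, 0.901, 0.433, 0.0]
contact_force: [-0.3, 1.0, -0.1]
width: 85.3
```

>>> move_arm(
  increments=[
    [[0,0,0],[0,0,-1.15]],
    [[0,0,0.1],[0,0,-2.3]],
    [[0,0,0.2],[0,0,-3.4]],
    [[0,0,0.33],[0,0,-4.6]],
    [[0,0,0.33],[0,0,-5.63]],
  ],
)

```text
time: 3.32
eef_pos: [638.7, -87.4, 178.8]
ee_rot: [-0.001, 0.667, 0.745, -0.0]
contact_force: [0.2, 0.4, 0.7]
width: 85.2
```

>>> move_arm(
  increments=[
    [[0,0,0],[0,0,0]],
    [[0,0,0],[0,0,0]],
    [[0,0,0],[0,0,0]],
    [[0,0,0],[0,0,0]],
    [[0,0,0],[0,0,0]],
  ],
)

```text
time: 3.95
eef_pos: [639.3, -87.2, 179.8]
ee_rot: [0.0, 0.669, 0.743, 0.0]
contact_force: [0.7, 0.3, -0.0]
width: 85.3
```

```bash
python3 - <<'E'
from h import *
st(); c=cap("wrist","w2")
im=c["color"].astype(int)
for r in (60,120,180,240): 
    g=im[r].mean(1); w=np.nonzero(g[200:450]>180)[0]+200
    if len(w): print(r,w.min(),w.max(),onplane(c,(w.min()-.5,r),145)[:2].round(1),onplane(c,(w.max()+.5,r),145)[:2].round(1))
E
```

```text
t 3.95 pos [639.3 -87.2 179.8] yaw 96.05 F [ 0.7  0.3 -0. ] w 85.3 j [-0.24  0.37  0.41  1.61 -0.    1.23]
60 288 339 [615.1  -1. ] [642.3   1.9]
120 289 338 [618.3 -31.8] [645.6 -28.9]
180 290 338 [621.7 -65.3] [649.7 -62.4]
240 291 337 [ 625.5 -102.1] [653.6 -99.1]
```

View pics/w2.png

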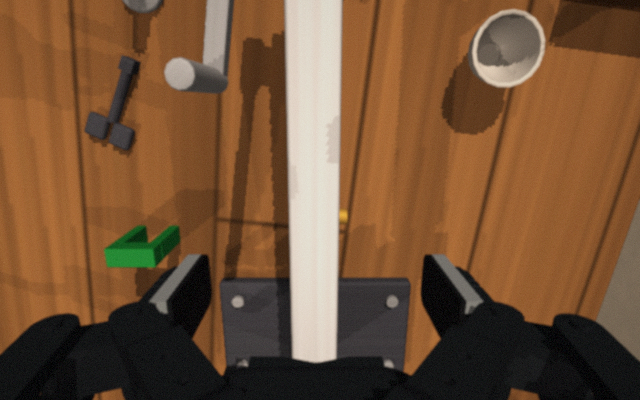

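The pin shows as an amber bump at (343,216), on the far side of the boom, and the boom is centred between the fingers. The outer hook's tip post top is at (181,73).

```bash
python3 - <<'E'
from h import *
c=load("w2");w1=load("w1")
hsv=cv2.cvtColor(c["color"],cv2.COLOR_RGB2HSV)
sub=hsv[200:235,338:352];m=(sub[...,1]>150)&(sub[...,2]>190);ys,xs=np.nonzero(m);print(xs.mean()+338,ys.mean()+200,xs.min()+338,xs.max()+338,len(xs))
p=onplane(c,(xs.mean()+338,ys.mean()+200),130);print("pin z130",p)
print("tri pin",tri([(c,(xs.mean()+338,ys.mean()+200)),(w1,(305,174))]))
u=np.array([-.1045,.9945]);x=np.array([.9945,.1045])
print("tip top z185",onplane(c,(181,73),185), "rel pin boom frame", (onplane(c,(181,73),185)[:2]-p[:2])@u,(onplane(c,(181,73),185)[:2]-p[:2])@x+19)
E
```

```text
342.9433962264151 214.54716981132074 340 346 53
pin z130 [656.56136816 -87.47054585 130.        ]
tri pin (array([656.15521378, -88.03482269, 129.69174703]), [np.float64(0.6363594756243651), np.float64(0.6363594756244575)])
tip top z185 [573.76903498 -14.67702826 185.        ] rel pin boom frame 81.04495205280337 -55.730052758611066
```

>>> move_arm(
  increments=[
    [[-0.02,-0.01,0.2],[0,0,0]],
    [[-0.043,-0.02,0.4],[0,0,0]],
    [[-0.043,-0.02,0.6],[0,0,0]],
    [[-0.043,-0.02,0.8],[0,0,0]],
    [[-0.043,-0.02,1.0],[0,0,0]],
  ],
)

```text
time: 4.62
eef_pos: [638.1, -89.9, 118.6]
ee_rot: [-0.0, 0.669, 0.744, -0.0]
contact_force: [-0.1, -0.1, 0.9]
width: 85.9
```

>>> move_arm(
  increments=[
    [[0,0,0],[0,0,0]],
    [[0,0,0],[0,0,0]],
    [[0,0,0],[0,0,0]],
    [[0,0,0],[0,0,0]],
    [[0,0,0],[0,0,0]],
  ],
  fingers=0,
  grip_force=40,
)

```text
time: 5.25
eef_pos: [638.3, -90.2, 120.9]
ee_rot: [0.0, 0.669, 0.743, -0.0]
contact_force: [-3.7, 0.1, 5.0]
width: 27.9
```

>>> move_arm(
  increments=[
    [[0,0,0],[0,0,0]],
    [[0,0,0],[0,0,0]],
    [[0,0,0],[0,0,0]],
    [[0,0,0],[0,0,0]],
    [[0,0,0],[0,0,0]],
  ],
)

```text
time: 5.88
eef_pos: [638.3, -90.1, 120.9]
ee_rot: [0.0, 0.669, 0.743, -0.0]
contact_force: [-3.8, 0.4, 4.6]
width: 27.9
```

```bash
python3 - <<'E'
from h import *
st()
E
```

```text
t 5.88 pos [638.3 -90.1 120.9] yaw 96.06 F [-3.8  0.4  4.6] w 27.9 j [-0.24  0.36  0.28  1.49 -0.    1.22]
```

The fingers stopped at about 28 mm, which is the boom's width, so the pin is pressed flush. Next I slide the boom.

>>> move_arm(
  increments=[
    [[0.1,0,0],[0,0,0]],
    [[0.25,0,0],[0,0,0]],
    [[0.4,0,0],[0,0,0]],
    [[0.55,0,0],[0,0,0]],
    [[0.65,0,0],[0,0,0]],
  ],
)

```text
time: 6.5
eef_pos: [635.6, -63.9, 120.9]
ee_rot: [0.009, 0.672, 0.741, -0.008]
contact_force: [-0.1, -24.9, 1.5]
width: 28.0
```

```bash
python3 - <<'E'
from h import *
st(); c=cap("wrist","w3"); cv2.imwrite("pics/w3c.png",cv2.cvtColor(c["color"],cv2.COLOR_RGB2BGR))
E
```

```text
t 6.5 pos [635.6 -63.9 120.9] yaw 95.62 F [ -0.1 -24.9   1.5] w 28.0 j [-0.19  0.34  0.25  1.48 -0.02  1.28]
```

View pics/w3.png

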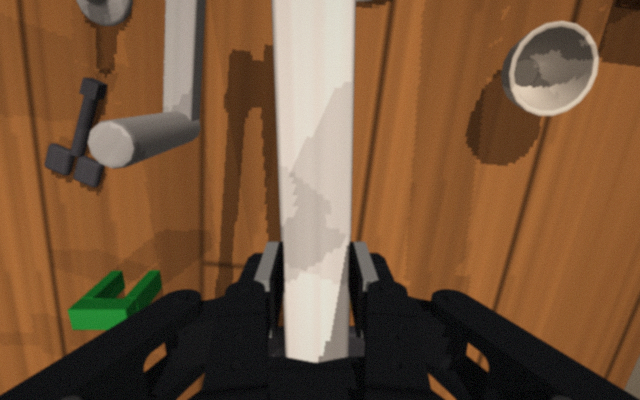

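The tip post's top is at (115,144) here. I'll compare it with its earlier position to see whether the boom moved.

```bash
python3 - <<'E'
from h import *
a=load("w2");b=load("w3");print(onplane(a,(181,73),185),onplane(b,(115,144),185)); st()
t=cap("top","t3");t0=load("top0")
d=cv2.absdiff(t["color"],t0["color"]).max(2)
for r in (178,182): print(t0["color"][r,258:290].mean(1).astype(int),t["color"][r,258:290].mean(1).astype(int))
E
```

```text
[573.76903498 -14.67702826 185.        ] [574.03590424 -12.27715281 185.        ]
t 6.55 pos [635.4 -62.8 120.8] yaw 95.67 F [ -0.3 -21.6   1.9] w 28.1 j [-0.19  0.34  0.25  1.48 -0.02  1.28]
[ 92  86  85 106 170 183 184 185 187 176  81   5 107 225 217 215 213 210
 210 209 212 211 211 214 210 210 208 208 210 206 209 210] [108 112 108 128 199 218 215 215 212 133   2  81 209 223 219 223 219 219
 217 220 218 219 215 216 216 214 213 217 214 214 219 215]
[ 86  86  82 106 190 188 187 185 187 182 154   0  52 163 217 213 213 212
 212 212 215 216 217 218 219 218 216 205 178 173 163 160] [104 107  99 134 224 216 214 215 222 208  31  46 150 229 219 221 219 220
 218 220 221 220 222 225 223 223 226 211 185 180 166 165]
```

The tip post moved only about 2 mm, so the boom took up its play while the pads slipped: the pin wasn't fully flush. I'll open, go back, and re-check the alignment before a firmer pinch biased onto the pin.

>>> move_arm(
  increments=[
    [[0,0,0],[0,0,0]],
    [[0,0,0],[0,0,0]],
    [[-0.2,0,0],[0,0,0]],
    [[-0.4,0,0],[0,0,0]],
    [[-0.65,0,0],[0,0,0]],
  ],
  fingers=100,
)

```text
time: 7.22
eef_pos: [638.5, -90.7, 119.6]
ee_rot: [0.0, 0.669, 0.744, -0.0]
contact_force: [-0.3, 0.2, -0.1]
width: 85.4
```

>>> move_arm(
  increments=[
    [[0,0,0],[0,0,0]],
    [[0,0,0],[0,0,0]],
    [[0,0,0],[0,0,0]],
    [[0,0,0],[0,0,0]],
    [[0,0,0],[0,0,0]],
  ],
)

```text
time: 7.85
eef_pos: [638.4, -89.6, 119.8]
ee_rot: [0.0, 0.669, 0.744, 0.0]
contact_force: [0.2, -0.5, -0.2]
width: 85.3
```

```bash
python3 - <<'E'
from h import *
st(); c=cap("wrist","w4"); im=cv2.cvtColor(c["color"],cv2.COLOR_RGB2BGR)
cv2.imwrite("pics/w4c.png",cv2.resize(im[200:400,180:480],(600,400),interpolation=cv2.INTER_CUBIC))
E
```

```text
t 7.85 pos [638.4 -89.6 119.8] yaw 96.09 F [ 0.2 -0.5 -0.2] w 85.3 j [-0.24  0.36  0.28  1.49  0.    1.22]
```

View pics/w4c.png

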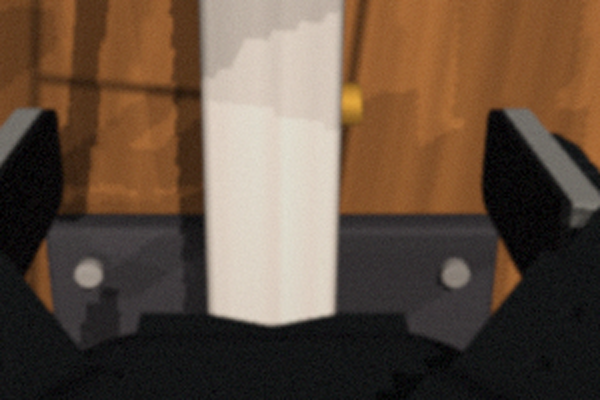

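```bash
python3 - <<'E'
from h import *
c=load("w4");T=T_tool(ctrl.read_state())
w1=load("w1");w2=load("w2")
for px in ((354,252),(357,252)): 
    p=onplane(c,px,130);print("pin",p,"tool",(T[:3,:3].T@(p-T[:3,3])).round(1))
print(tri([(c,(356,252)),(w2,(343,214.5)),(w1,(305,174))]))
for z in (-25,-10,0,11): 
  for x in (-11,0,11): print(x,z,proj(c,(T@[x,42.5,z,1])[:3]).round(0),end=" ")
  print()
print("hole1 w1 col388, boom", [onplane(w1,(k,177),130)[:2].round(1) for k in (305,388,472)])
E
```

```text
pin [656.27640616 -88.8536242  130.        ] tool [ -1.1  17.9 -10.3]
pin [657.68042919 -88.70471123 130.        ] tool [ -1.1  19.3 -10.3]
(array([656.4893032 , -87.9017209 , 131.33003718]), [np.float64(0.5415823427481562), np.float64(0.8429766091952239), np.float64(0.7502015718240043)])
-11 -25 [[413. 287.]] 0 -25 [[415. 264.]] 11 -25 [[417. 240.]] 
-11 -10 [[405. 271.]] 0 -10 [[406. 250.]] 11 -10 [[408. 228.]] 
-11 0 [[400. 262.]] 0 0 [[401. 242.]] 11 0 [[403. 221.]] 
-11 11 [[395. 253.]] 0 11 [[396. 234.]] 11 11 [[398. 214.]] 
hole1 w1 col388, boom [array([653.5, -88.7]), array([ 659.4, -148.5]), array([ 665.3, -209.5])]
```

```bash
python3 - <<'E'
from h import *
from scipy.optimize import least_squares
c=load("w4");T=T_tool(ctrl.read_state())
M=np.linalg.inv(T)@c["cam2w"];print(M.round(3).tolist())
cc=dict(c);cc["cam2w"]=M
for name,pts in (("open",[((425,257),42.6),((211,257),-42.6)]),("closed",[((350,243),15),((282,243),-15)])):
    f=lambda q:np.concatenate([proj(cc,(q[0],y,q[1]))[0]-px for px,y in pts])
    print(name,least_squares(f,[11,0]).x)
E
```

```text
[[0.0, -0.964, -0.266, 67.304], [1.0, 0.0, -0.0, -0.047], [0.0, -0.266, 0.964, -164.184], [0.0, 0.0, 0.0, 1.0]]
open [  7.58360927 -34.71326797]
closed [  6.98164988 -18.71655006]
```

By my fit, the visible fingertips sit about 19 mm behind the TCP when closed. The pads would then have gripped only the boom's top rim, above the pin. I'll lower 25 mm and pinch again.

>>> move_arm(
  increments=[
    [[-0.02,0,0.1],[0,0,0]],
    [[-0.02,0,0.2],[0,0,0]],
    [[-0.02,0,0.3],[0,0,0]],
    [[-0.02,0,0.42],[0,0,0]],
    [[-0.02,0,0.42],[0,0,0]],
  ],
)

```text
time: 8.52
eef_pos: [637.7, -91.0, 93.2]
ee_rot: [-0.001, 0.669, 0.743, -0.001]
contact_force: [-1.0, 0.4, -0.4]
width: 85.3
```

>>> move_arm(
  increments=[
    [[0,0,0],[0,0,0]],
    [[0,0,0],[0,0,0]],
    [[0,0,0],[0,0,0]],
    [[0,0,0],[0,0,0]],
    [[0,0,0],[0,0,0]],
  ],
  fingers=0,
  grip_force=50,
)

```text
time: 9.15
eef_pos: [639.4, -91.2, 95.7]
ee_rot: [0.001, 0.669, 0.744, 0.001]
contact_force: [0.6, -0.5, 4.1]
width: 30.9
```

>>> move_arm(
  increments=[
    [[0,0,0],[0,0,0]],
    [[0,0,0],[0,0,0]],
    [[0,0,0],[0,0,0]],
    [[0,0,0],[0,0,0]],
    [[0,0,0],[0,0,0]],
  ],
)

```text
time: 9.78
eef_pos: [639.4, -91.2, 95.8]
ee_rot: [0.001, 0.669, 0.744, 0.001]
contact_force: [0.9, 0.4, 4.9]
width: 30.3
```

>>> move_arm(
  increments=[
    [[0.03,0,0],[0,0,0]],
    [[0.06,0,0],[0,0,0]],
    [[0.1,0,0],[0,0,0]],
    [[0.13,0,0],[0,0,0]],
    [[0.17,0,0],[0,0,0]],
  ],
)

```text
time: 10.4
eef_pos: [639.1, -88.2, 95.7]
ee_rot: [0.006, 0.67, 0.742, -0.004]
contact_force: [2.2, -15.6, 2.6]
width: 31.0
```

```bash
python3 - <<'E'
from h import *
st(); c=cap("wrist","w5")
E
```

```text
t 10.4 pos [639.1 -88.2  95.7] yaw 95.88 F [  2.2 -15.6   2.6] w 31.0 j [-0.23  0.36  0.23  1.44 -0.01  1.23]
```

>>> move_arm(
  increments=[
    [[-0.08,0,0],[0,0,0]],
    [[-0.17,0,0],[0,0,0]],
    [[-0.17,0,0],[0,0,0]],
    [[-0.17,0,0],[0,0,0]],
    [[-0.17,0,0],[0,0,0]],
  ],
  grip_force=110,
)

```text
time: 11.08
eef_pos: [639.3, -90.3, 96.0]
ee_rot: [0.001, 0.668, 0.744, 0.001]
contact_force: [-0.6, 1.4, 6.2]
width: 29.6
```

>>> move_arm(
  increments=[
    [[0,-0.02,0],[0,0,0]],
    [[0,-0.04,0],[0,0,0]],
    [[0,-0.06,0],[0,0,0]],
    [[0,-0.08,0],[0,0,0]],
    [[0,-0.08,0],[0,0,0]],
  ],
)

```text
time: 11.7
eef_pos: [639.4, -90.3, 96.1]
ee_rot: [0.004, 0.668, 0.744, 0.005]
contact_force: [12.4, 3.8, 1.6]
width: 29.2
```

```bash
python3 - <<'E'
from h import *
st(); c=cap("wrist","w6"); im=cv2.cvtColor(c["color"],cv2.COLOR_RGB2BGR)
cv2.imwrite("pics/w6c.png",cv2.resize(im[180:380,200:440],(720,600),interpolation=cv2.INTER_CUBIC))
E
```

```text
t 11.7 pos [639.4 -90.3  96.1] yaw 96.14 F [12.4  3.8  1.6] w 29.2 j [-0.25  0.35  0.22  1.43  0.    1.22]
```

View pics/w6c.png

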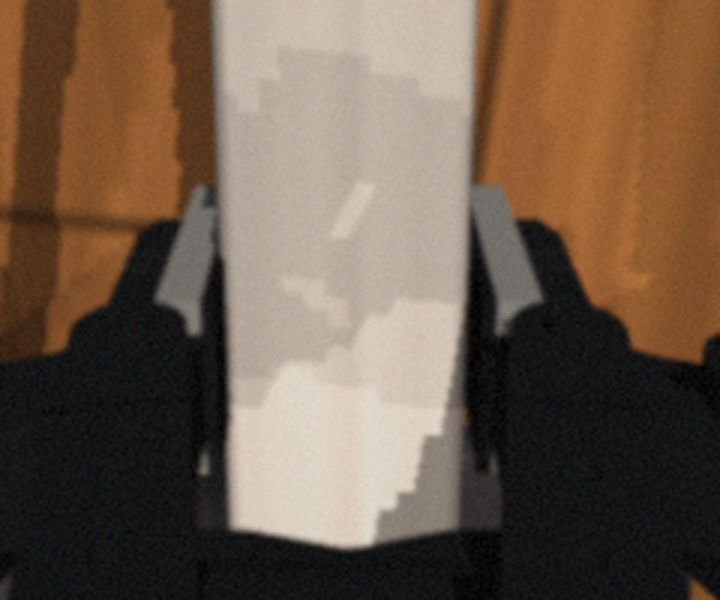

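>>> move_arm(
  increments=[
    [[0.03,0,0],[0,0,0]],
    [[0.06,0,0],[0,0,0]],
    [[0.1,0,0],[0,0,0]],
    [[0.14,0,0],[0,0,0]],
    [[0.18,0,0],[0,0,0]],
  ],
)

```text
time: 12.38
eef_pos: [638.9, -84.9, 96.0]
ee_rot: [0.007, 0.669, 0.743, 0.002]
contact_force: [13.3, -6.1, 0.6]
width: 29.6
```

```bash
python3 - <<'E'
from h import *
st()
E
```

```text
t 12.38 pos [638.9 -84.9  96. ] yaw 96.0 F [13.3 -6.1  0.6] w 29.6 j [-0.23  0.35  0.22  1.43 -0.    1.23]
```

>>> move_arm(
  increments=[
    [[0.04,0,0],[0,0,0]],
    [[0.08,0,0],[0,0,0]],
    [[0.12,0,0],[0,0,0]],
    [[0.16,0,0],[0,0,0]],
    [[0.2,0,0],[0,0,0]],
  ],
)

```text
time: 13.0
eef_pos: [637.4, -71.6, 96.1]
ee_rot: [0.006, 0.669, 0.743, 0.002]
contact_force: [13.6, -3.8, -0.0]
width: 29.0
```

```bash
python3 - <<'E'
from h import *
st();c=cap("wrist","w7")
h=c["color"][60:330,60:200]
for px in ((115,144),): print(onplane(load("w3"),px,185))
# track tip post: template from w3
a=load("w4")["color"];tpl=load("w2")
import itertools
g=cv2.cvtColor(c["color"],cv2.COLOR_RGB2GRAY)
ci=cv2.HoughCircles(cv2.medianBlur(g,3)[:330,:260],cv2.HOUGH_GRADIENT,1.5,40,param1=100,param2=25,minRadius=14,maxRadius=32)
print(ci); 
E
```

```text
t 13.0 pos [637.4 -71.6  96.1] yaw 96.03 F [13.6 -3.8 -0. ] w 29.0 j [-0.22  0.34  0.21  1.42 -0.    1.25]
[574.03590424 -12.27715281 185.        ]
[[[ 30.75 156.75  17.3 ]
  [ 84.75 294.75  17.45]
  [ 23.25  26.25  24.5 ]]]
```

It is sliding with little force: 19 mm of TCP travel at about 4 N. I'll continue to just short of the next hole.

>>> move_arm(
  increments=[
    [[0.1,0,0],[0,0,0]],
    [[0.2,0,0],[0,0,0]],
    [[0.3,0,0],[0,0,0]],
    [[0.4,0,0],[0,0,0]],
    [[0.5,0,0],[0,0,0]],
  ],
)

```text
time: 13.68
eef_pos: [634.3, -42.0, 96.0]
ee_rot: [0.007, 0.669, 0.743, 0.002]
contact_force: [13.8, -4.2, 1.2]
width: 29.2
```

>>> move_arm(
  increments=[
    [[0.02,0,0],[0,0,0]],
    [[0.04,0,0],[0,0,0]],
    [[0.06,0,0],[0,0,0]],
    [[0.08,0,0],[0,0,0]],
    [[0.1,0,0],[0,0,0]],
  ],
)

```text
time: 14.3
eef_pos: [633.4, -33.8, 96.1]
ee_rot: [0.005, 0.669, 0.744, 0.004]
contact_force: [12.9, -1.6, 0.9]
width: 29.2
```

```bash
python3 - <<'E'
from h import *
st()
E
```

```text
t 14.3 pos [633.4 -33.8  96.1] yaw 96.07 F [12.9 -1.6  0.9] w 29.2 j [-0.16  0.32  0.19  1.42  0.    1.31]
```

>>> move_arm(
  increments=[
    [[0.015,0,0],[0,0,0]],
    [[0.03,0,0],[0,0,0]],
    [[0.04,0,0],[0,0,0]],
    [[0.05,0,0],[0,0,0]],
    [[0.06,0,0],[0,0,0]],
  ],
)

```text
time: 14.92
eef_pos: [633.1, -31.5, 96.0]
ee_rot: [0.006, 0.669, 0.743, 0.003]
contact_force: [13.2, -3.3, 0.9]
width: 29.3
```

>>> move_arm(
  increments=[
    [[0.015,0,0],[0,0,0]],
    [[0.03,0,0],[0,0,0]],
    [[0.04,0,0],[0,0,0]],
    [[0.05,0,0],[0,0,0]],
    [[0.06,0,0],[0,0,0]],
  ],
)

```text
time: 15.55
eef_pos: [633.1, -31.3, 96.1]
ee_rot: [0.008, 0.669, 0.743, 0.001]
contact_force: [13.6, -10.8, -0.6]
width: 29.2
```

```bash
python3 - <<'E'
from h import *
st()
E
```

```text
t 15.55 pos [633.1 -31.3  96.1] yaw 95.97 F [ 13.6 -10.8  -0.6] w 29.2 j [-0.15  0.32  0.18  1.42 -0.01  1.32]
```

The boom stopped at 59 mm of travel with the force building, so the pin has caught. I'll release, rise and check.

>>> move_arm(
  increments=[
    [[-0.06,0.06,0],[0,0,0]],
    [[-0.06,0.06,0],[0,0,0]],
    [[-0.06,0.06,0],[0,0,0]],
    [[-0.06,0.06,0],[0,0,0]],
    [[-0.06,0.06,0],[0,0,0]],
  ],
  fingers=100,
)

```text
time: 16.18
eef_pos: [630.4, -28.9, 94.4]
ee_rot: [-0.0, 0.669, 0.744, -0.0]
contact_force: [-0.3, -0.3, -0.5]
width: 85.3
```

>>> move_arm(
  increments=[
    [[0,0,-0.5],[0,0,0]],
    [[0,0,-1.0],[0,0,0]],
    [[0,0,-1.5],[0,0,0]],
    [[0,0,-2.0],[0,0,0]],
    [[0,0,-2.4],[0,0,0]],
  ],
)

```text
time: 16.8
eef_pos: [630.9, -29.1, 240.3]
ee_rot: [0.001, 0.669, 0.744, 0.0]
contact_force: [0.8, -0.1, -0.3]
width: 85.1
```

>>> move_arm(
  increments=[
    [[0,0,0],[0,0,0]],
    [[0,0,0],[0,0,0]],
    [[0,0,0],[0,0,0]],
    [[0,0,0],[0,0,0]],
    [[0,0,0],[0,0,0]],
  ],
)

```text
time: 17.42
eef_pos: [630.4, -29.2, 237.8]
ee_rot: [-0.0, 0.669, 0.744, -0.0]
contact_force: [-0.4, 0.1, -0.3]
width: 84.9
```

```bash
python3 - <<'E'
from h import *
st(); c=cap("wrist","w8"); t=cap("top","t8")
cv2.imwrite("pics/v8.png",np.hstack([cv2.cvtColor(c["color"],cv2.COLOR_RGB2BGR)[:,80:560], cv2.resize(cv2.cvtColor(t["color"],cv2.COLOR_RGB2BGR)[140:240,250:330],(320,400),interpolation=cv2.INTER_CUBIC)]))
E
```

```text
t 17.43 pos [630.4 -29.2 237.8] yaw 96.06 F [-0.4  0.1 -0.3] w 84.9 j [-0.15  0.35  0.5   1.72  0.    1.31]
```

View pics/v8.png

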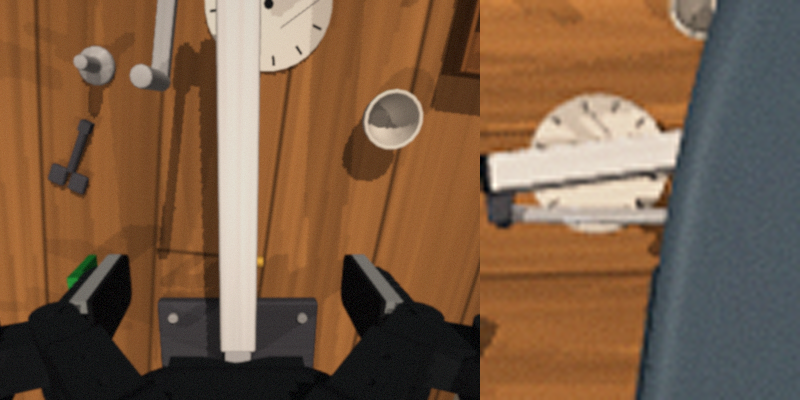

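```bash
python3 - <<'E'
from h import *
c=load("w8");H=np.array([573.1,204.8])
im=c["color"].astype(int)
for r in (20,100,160): 
    g=im[r].mean(1); w=np.nonzero(g[285:350]>170)[0]+285; print(r,w.min(),w.max())
hsv=cv2.cvtColor(c["color"],cv2.COLOR_RGB2HSV)
sub=hsv[50:95,200:245];m=((sub[...,1]<70)&(sub[...,2]>130)).astype(np.uint8);n,l,s,ce=cv2.connectedComponentsWithStats(m);print(s,ce)
p=onplane(c,(222,75),185);print("tip",p,"d",np.linalg.norm(p[:2]-H)); d=p[:2]-H; print("bar dir deg",np.degrees(np.arctan2(d[1],d[0])), "hinge-folded dir", np.degrees(np.arctan2(-.9943,.107)))
# boom edges at z145 for axis
g=im[:, :].mean(2)
for r in (30,200): 
    row=g[r,290:350]; e=np.nonzero(np.abs(np.diff(row))>20)[0]+290; print(r,e)
E
```

```text
20 288 349
100 298 338
160 299 337
[[   0    0   45   45 1355]
 [  31    0   14   24  264]
 [  10   14   22   24  406]] [[19.25387454 23.31070111]
 [38.43560606 10.23863636]
 [20.47783251 25.27339901]]
tip [567.29041799  46.76505578 185.        ] d 158.14169227914095
bar dir deg -92.10532365888429 hinge-folded dir -83.85784382917495
30 [290 294 297]
200 [296 297 298 299 336 337]
```

The pin is out again at (341,261), and the boom and hook have moved out. The outer tip post's top is at (223,75), which gives about (567,47) at z 185, with the hook open about 0.14 rad. Next I grip the post and swing it round the arc.

```bash
python3 - <<'E'
from h import *
T=T_tool(ctrl.read_state()); Rt=T[:3,:3]
b=inc(567.4,46.6,237.8,96.06)
H=np.array([573.1,205.6]); 
P=[H+160*np.array([np.cos(np.radians(a)),np.sin(np.radians(a))]) for a in np.linspace(-92.3,-173.5,21)]
P=np.array(P); print(P[[0,10,20]])
D=np.c_[np.diff(P,axis=0)*0,np.zeros(20)]
for k in range(4):
    seg=P[5*k+1:5*k+6]-P[5*k]; print([(Rt.T@[q[0],q[1],0]/60).round(2).tolist() for q in seg])
E
```

```text
shift [1.367, -0.914, 0.008] turn [-0.003, -0.001, 0.0] dist 98.7
[[566.67891319  45.72889678]
 [464.18466097  88.39313619]
 [414.12850309 187.4874858 ]]
[[0.03, -0.19, 0.0], [0.08, -0.37, 0.0], [0.14, -0.55, 0.0], [0.21, -0.72, 0.0], [0.3, -0.89, 0.0]]
[[0.1, -0.16, 0.0], [0.2, -0.32, 0.0], [0.32, -0.46, 0.0], [0.45, -0.6, 0.0], [0.59, -0.73, 0.0]]
[[0.15, -0.12, 0.0], [0.3, -0.23, 0.0], [0.46, -0.32, 0.0], [0.63, -0.41, 0.0], [0.81, -0.48, 0.0]]
[[0.18, -0.06, 0.0], [0.36, -0.11, 0.0], [0.55, -0.14, 0.0], [0.74, -0.16, 0.0], [0.92, -0.17, 0.0]]
```

>>> move_arm(
  increments=[
    [[0.45,-0.3,0],[0,0,0]],
    [[0.9,-0.6,0],[0,0,0]],
    [[1.37,-0.91,0],[0,0,0]],
    [[1.37,-0.91,0],[0,0,0]],
    [[1.37,-0.91,0],[0,0,0]],
  ],
  fingers=50,
)

```text
time: 18.15
eef_pos: [568.2, 46.5, 238.7]
ee_rot: [0.001, 0.669, 0.744, 0.0]
contact_force: [-0.0, -1.0, -0.1]
width: 42.5
```

```bash
python3 - <<'E'
from h import *
st(); c=cap("wrist","w9"); cv2.imwrite("pics/w9c.png",cv2.cvtColor(c["color"],cv2.COLOR_RGB2BGR)[120:,120:520])
E
```

```text
t 18.15 pos [568.2  46.5 238.7] yaw 96.07 F [-0.  -1.  -0.1] w 42.5 j [-0.04  0.18  0.3   1.69 -0.    1.43]
```

View pics/w9c.png

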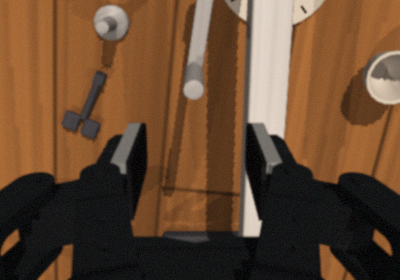

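The post's top is at (314,209), centred between the half-open fingers. I'll descend and close lightly.

>>> move_arm(
  increments=[
    [[0,0,0.3],[0,0,0]],
    [[0,0,0.6],[0,0,0]],
    [[0,0,0.9],[0,0,0]],
    [[0,0,1.2],[0,0,0]],
    [[0,0,1.5],[0,0,0]],
  ],
)

```text
time: 18.82
eef_pos: [568.3, 45.9, 147.5]
ee_rot: [0.0, 0.669, 0.743, -0.0]
contact_force: [-0.6, 0.7, -0.3]
width: 42.8
```

>>> move_arm(
  increments=[
    [[0,0,0],[0,0,0]],
    [[0,0,0],[0,0,0]],
    [[0,0,0],[0,0,0]],
    [[0,0,0],[0,0,0]],
    [[0,0,0],[0,0,0]],
  ],
  fingers=0,
  grip_force=20,
)

```text
time: 19.45
eef_pos: [567.7, 46.4, 148.3]
ee_rot: [0.0, 0.669, 0.743, -0.0]
contact_force: [-0.7, -2.7, -5.6]
width: 13.0
```

```bash
python3 - <<'E'
from h import *
st(); print(onplane(load("w9"),(314,209),185)); cap("wrist","w10")
E
```

```text
t 19.45 pos [567.7  46.4 148.3] yaw 96.06 F [-0.7 -2.7 -5.6] w 13.0 j [-0.04  0.16  0.1   1.51 -0.    1.43]
[566.90839901  46.76598018 185.        ]
```

Width is 13 mm, so the post is held. Now I swing it along the arc.

>>> move_arm(
  increments=[
    [[0.03,-0.19,0],[0,0,0]],
    [[0.08,-0.37,0],[0,0,0]],
    [[0.14,-0.55,0],[0,0,0]],
    [[0.21,-0.72,0],[0,0,0]],
    [[0.3,-0.89,0],[0,0,0]],
  ],
)

```text
time: 20.12
eef_pos: [512.0, 59.5, 148.6]
ee_rot: [-0.0, 0.669, 0.744, 0.0]
contact_force: [2.0, -0.5, -5.5]
width: 12.7
```

>>> move_arm(
  increments=[
    [[0.1,-0.16,0],[0,0,0]],
    [[0.2,-0.32,0],[0,0,0]],
    [[0.32,-0.46,0],[0,0,0]],
    [[0.45,-0.6,0],[0,0,0]],
    [[0.59,-0.73,0],[0,0,0]],
  ],
)

```text
time: 20.75
eef_pos: [465.2, 90.2, 148.8]
ee_rot: [0.0, 0.669, 0.744, 0.0]
contact_force: [1.9, -0.2, -5.1]
width: 12.9
```

```bash
python3 - <<'E'
from h import *
st()
E
```

```text
t 20.75 pos [465.2  90.2 148.8] yaw 96.07 F [ 1.9 -0.2 -5.1] w 12.9 j [ 0.05 -0.09 -0.16  1.5   0.    1.51]
```

>>> move_arm(
  increments=[
    [[0.15,-0.12,0],[0,0,0]],
    [[0.3,-0.23,0],[0,0,0]],
    [[0.46,-0.32,0],[0,0,0]],
    [[0.63,-0.41,0],[0,0,0]],
    [[0.81,-0.48,0],[0,0,0]],
  ],
)

```text
time: 21.38
eef_pos: [431.3, 135.3, 148.9]
ee_rot: [0.0, 0.669, 0.743, -0.0]
contact_force: [1.2, -0.9, -1.6]
width: 12.7
```

>>> move_arm(
  increments=[
    [[0.18,-0.06,0],[0,0,0]],
    [[0.36,-0.11,0],[0,0,0]],
    [[0.55,-0.14,0],[0,0,0]],
    [[0.74,-0.16,0],[0,0,0]],
    [[0.94,-0.17,0],[0,0,0]],
  ],
)

```text
time: 22.0
eef_pos: [414.3, 190.6, 148.6]
ee_rot: [-0.001, 0.669, 0.744, -0.001]
contact_force: [-4.1, -2.9, 2.2]
width: 12.8
```

>>> move_arm(
  increments=[
    [[0.03,0,0],[0,0,0]],
    [[0.06,0,0],[0,0,0]],
    [[0.08,0,0],[0,0,0]],
    [[0.1,0,0],[0,0,0]],
    [[0.1,0,0],[0,0,0]],
  ],
)

```text
time: 22.62
eef_pos: [413.8, 195.2, 148.6]
ee_rot: [-0.0, 0.669, 0.744, -0.001]
contact_force: [-5.9, -4.5, 4.3]
width: 12.6
```

```bash
python3 - <<'E'
from h import *
st(); cap("wrist","w11")
E
```

```text
t 22.62 pos [413.8 195.2 148.6] yaw 96.07 F [-5.9 -4.5  4.3] w 12.6 j [ 0.29 -0.13 -0.2   1.51 -0.    1.76]
```

>>> move_arm(
  increments=[
    [[-0.1,0,0],[0,0,0]],
    [[-0.1,0,0],[0,0,0]],
    [[-0.1,0,0],[0,0,0]],
    [[-0.1,0,0],[0,0,0]],
    [[-0.1,0,-0.2],[0,0,0]],
  ],
  fingers=60,
)

```text
time: 23.3
eef_pos: [414.8, 189.8, 159.9]
ee_rot: [-0.001, 0.669, 0.744, -0.001]
contact_force: [-0.8, -0.3, 0.4]
width: 51.1
```

>>> move_arm(
  increments=[
    [[-0.2,0.3,-0.5],[0,0,0]],
    [[-0.4,0.6,-1.0],[0,0,0]],
    [[-0.6,0.9,-1.4],[0,0,0]],
    [[-0.8,1.1,-1.4],[0,0,0]],
    [[-0.8,1.1,-1.4],[0,0,0]],
  ],
)

```text
time: 23.92
eef_pos: [486.6, 148.5, 243.6]
ee_rot: [-0.0, 0.669, 0.743, -0.001]
contact_force: [-0.7, 0.0, 0.3]
width: 51.5
```

>>> move_arm(
  increments=[
    [[0,0,0],[0,0,0]],
    [[0,0,0],[0,0,0]],
    [[0,0,0],[0,0,0]],
    [[0,0,0],[0,0,0]],
    [[0,0,0],[0,0,0]],
  ],
)

```text
time: 24.55
eef_pos: [486.2, 149.2, 244.6]
ee_rot: [0.0, 0.669, 0.744, 0.0]
contact_force: [0.5, 0.1, -0.3]
width: 51.0
```

```bash
python3 - <<'E'
from h import *
st(); c=cap("wrist","w12")
E
```

```text
t 24.55 pos [486.2 149.2 244.6] yaw 96.08 F [ 0.5  0.1 -0.3] w 51.0 j [0.17 0.02 0.14 1.69 0.   1.63]
```

View pics/w12.png

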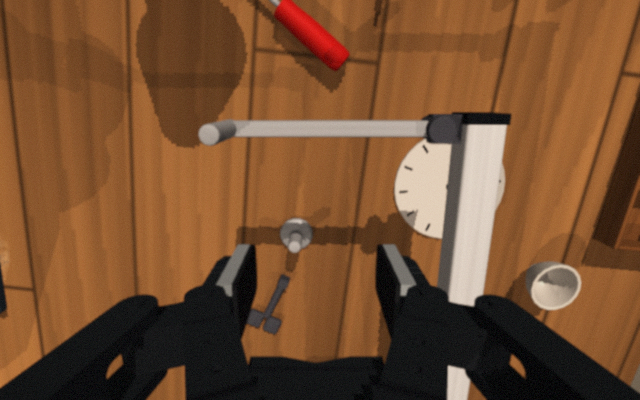

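The outer hook stands square: its bar runs along row 129 from (235) to (440), with the tip's top at (209,133). I'll compute its line while moving to look at the inner hook.

```bash
python3 - <<'E'
from h import *
c=load("w12");im=c["color"].astype(int)
for col in (260,300,340,380,410):
    g=im[110:150,col].mean(1); s=c["color"][110:150,col].astype(int); d=s.max(1)-s.min(1); w=np.nonzero((d<45)&(g>90))[0]+110
    print(col,w.min(),w.max(),onplane(c,(col,(w.min()+w.max())/2),136)[:2].round(1))
print("tip",onplane(c,(209,133),185)); print("hinge~",onplane(c,(442,128),145))
inc(545,-320,245,96)
E
```

```text
260 121 136 [439.  191.8]
300 120 136 [469.1 195.4]
340 120 136 [499.2 198.6]
380 120 136 [529.4 201.9]
410 121 136 [552.1 204. ]
tip [414.6418011  190.12046115 185.        ]
hinge~ [573.08473858 207.29383384 145.        ]
shift [-7.88, 0.147, -0.007] turn [0.001, -0.0, 0.009] dist 472.9
```

>>> move_arm(
  increments=[
    [[-0.75,0.05,0],[0,0,0]],
    [[-1.5,0.1,0],[0,0,0]],
    [[-2.3,0.1,0],[0,0,0]],
    [[-3.1,0.1,0],[0,0,0]],
    [[-3.9,0.1,0],[0,0,0]],
  ],
)

```text
time: 25.22
eef_pos: [517.1, -84.4, 244.6]
ee_rot: [0.0, 0.669, 0.744, 0.0]
contact_force: [0.3, 0.7, 0.2]
width: 51.1
```

>>> move_arm(
  increments=[
    [[-0.8,0,0],[0,0,0]],
    [[-1.6,0.0,0],[0,0,0]],
    [[-2.4,0.0,0],[0,0,0]],
    [[-3.2,0.0,0],[0,0,0]],
    [[-3.9,0.0,0],[0,0,0]],
  ],
)

```text
time: 25.85
eef_pos: [541.7, -317.5, 244.3]
ee_rot: [0.0, 0.669, 0.743, 0.0]
contact_force: [-0.0, 0.7, 0.0]
width: 51.4
```

>>> move_arm(
  increments=[
    [[0,0,0],[0,0,0]],
    [[0,0,0],[0,0,0]],
    [[0,0,0],[0,0,0]],
    [[0,0,0],[0,0,0]],
    [[0,0,0],[0,0,0]],
  ],
)

```text
time: 26.48
eef_pos: [541.8, -314.9, 244.9]
ee_rot: [0.0, 0.668, 0.744, 0.0]
contact_force: [-0.1, -0.6, -0.2]
width: 51.2
```

```bash
python3 - <<'E'
from h import *
st(); c=cap("wrist","w13")
E
```

```text
t 26.48 pos [ 541.8 -314.9  244.9] yaw 96.12 F [-0.1 -0.6 -0.2] w 51.2 j [-0.63  0.34  0.5   1.73  0.    0.83]
```

View pics/w13.png

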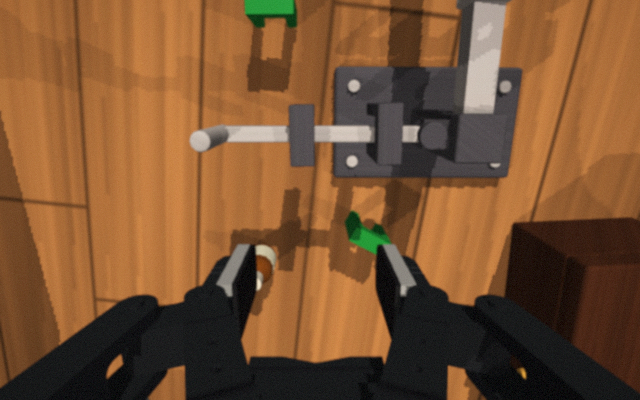

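Both dark clamps sit astride the inner hook: crown tops centred at about (302,135) and (391,133). The tip's top is at (200,140), and the green one lies on the bench at (365,235).

```bash
python3 - <<'E'
from h import *
c=load("w13");g=c["color"].astype(int).mean(2)
for cx in (302,391):
    r=g[112:122,cx-25:cx+26].mean(0).astype(int);print(cx,r.tolist())
    k=g[85:185,cx-4:cx+5].mean(1).astype(int);print(k.tolist())
ps=[onplane(c,p,152) for p in ((302,134.5),(391,133))];print(ps)
print("tip",onplane(c,(200,140),185),"bar",[onplane(c,p,136)[:2].round(1) for p in ((250,134),(345,134))])
E
```

```text
302 [117, 117, 117, 116, 115, 114, 113, 113, 114, 113, 109, 94, 81, 76, 79, 79, 80, 81, 83, 85, 84, 82, 82, 83, 83, 82, 83, 84, 83, 85, 84, 83, 83, 84, 83, 79, 78, 84, 94, 97, 92, 88, 79, 74, 74, 82, 90, 97, 100, 102, 103]
[93, 94, 94, 94, 93, 94, 94, 93, 95, 94, 95, 93, 94, 94, 97, 99, 100, 100, 92, 84, 80, 82, 82, 83, 84, 83, 83, 83, 84, 84, 83, 83, 83, 83, 82, 82, 82, 83, 81, 83, 82, 83, 82, 82, 81, 82, 83, 83, 82, 83, 81, 82, 83, 81, 83, 81, 82, 82, 82, 80, 82, 82, 82, 81, 81, 81, 80, 81, 81, 82, 81, 80, 81, 81, 81, 80, 80, 81, 81, 79, 75, 83, 94, 102, 102, 104, 102, 103, 103, 105, 102, 104, 103, 104, 103, 103, 104, 104, 103, 104]
391 [69, 65, 59, 58, 58, 56, 55, 54, 47, 37, 31, 37, 56, 69, 77, 79, 80, 80, 82, 82, 83, 81, 82, 81, 82, 82, 82, 82, 82, 84, 84, 83, 83, 82, 82, 81, 70, 54, 44, 45, 44, 42, 44, 43, 39, 32, 30, 30, 28, 30, 28]
[66, 67, 68, 66, 63, 62, 60, 62, 65, 66, 64, 62, 64, 62, 62, 59, 59, 61, 71, 80, 82, 81, 83, 82, 83, 82, 81, 81, 82, 82, 82, 83, 82, 82, 82, 82, 82, 82, 82, 81, 82, 82, 81, 82, 82, 82, 80, 83, 81, 82, 81, 82, 82, 82, 80, 82, 80, 81, 82, 80, 81, 82, 81, 81, 81, 82, 80, 82, 81, 81, 81, 81, 82, 80, 80, 81, 81, 80, 75, 63, 59, 63, 69, 69, 68, 67, 66, 62, 62, 60, 59, 54, 55, 61, 63, 61, 58, 56, 55, 53]
[array([ 527.19976631, -271.99838362,  152.        ]), array([ 590.52927821, -264.07405813,  152.        ])]
tip [ 464.6494431  -279.07116407  185.        ] bar [array([ 487.3, -277.3]), array([ 559.3, -269.6])]
```

```bash
python3 - <<'E'
from h import *
b=inc(530,-290,245,141); b=inc(526.6,-272.5,190,186.15,b); b=inc(526.6,-272.5,98,186.15,b)
E
```

```text
shift [0.435, -0.151, -0.003] turn [0.001, 0.002, -5.611] dist 27.7
shift [0.228, 0.191, 0.917] turn [0.0, 0.0, -5.644] dist 57.8
shift [0.0, 0.0, 1.533] turn [0.0, 0.0, 0.0] dist 92.0
```

>>> move_arm(
  increments=[
    [[0.1,-0.03,0],[0,0,-1.15]],
    [[0.2,-0.06,0],[0,0,-2.3]],
    [[0.3,-0.1,0],[0,0,-3.4]],
    [[0.4,-0.13,0],[0,0,-4.5]],
    [[0.43,-0.15,0],[0,0,-5.61]],
  ],
  fingers=100,
)

```text
time: 27.15
eef_pos: [530.0, -290.4, 244.8]
ee_rot: [0.0, 0.332, 0.943, -0.0]
contact_force: [0.4, -0.3, -0.8]
width: 85.5
```

>>> move_arm(
  increments=[
    [[0.1,0.1,0],[0,0,-1.15]],
    [[0.2,0.15,0.2],[0,0,-2.3]],
    [[0.23,0.19,0.4],[0,0,-3.4]],
    [[0.23,0.19,0.7],[0,0,-4.5]],
    [[0.23,0.19,0.92],[0,0,-5.64]],
  ],
)

```text
time: 27.78
eef_pos: [526.3, -273.0, 188.6]
ee_rot: [-0.0, -0.056, 0.998, 0.0]
contact_force: [1.5, 0.4, 0.3]
width: 85.5
```

>>> move_arm(
  increments=[
    [[0,0,0],[0,0,0]],
    [[0,0,0],[0,0,0]],
    [[0,0,0],[0,0,0]],
    [[0,0,0],[0,0,0]],
    [[0,0,0],[0,0,0]],
  ],
)

```text
time: 28.4
eef_pos: [526.6, -273.5, 189.7]
ee_rot: [0.0, -0.053, 0.999, -0.0]
contact_force: [-0.1, 0.1, 0.2]
width: 85.2
```

```bash
python3 - <<'E'
from h import *
st(); c=cap("wrist","w14"); cv2.imwrite("pics/w14c.png",cv2.cvtColor(c["color"],cv2.COLOR_RGB2BGR)[120:,120:520]); inc(526.6,-272.5,98,186.15)
E
```

```text
t 28.4 pos [ 526.6 -273.5  189.7] yaw -173.96 F [-0.1  0.1  0.2] w 85.2 j [-0.59  0.22  0.25  1.6   0.   -0.7 ]
shift [-0.001, 0.016, 1.526] turn [-0.002, 0.002, -0.013] dist 91.6
```

View pics/w14c.png

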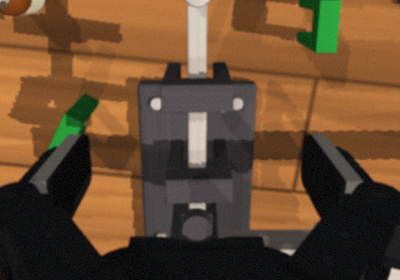

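Clamp A's crown is at about px (319,217), centred between the open fingers. Descend and grip.

>>> move_arm(
  increments=[
    [[0,0.01,0.3],[0,0,0]],
    [[0,0.02,0.6],[0,0,0]],
    [[0,0.02,0.9],[0,0,0]],
    [[0,0.02,1.2],[0,0,0]],
    [[0,0.02,1.52],[0,0,0]],
  ],
)

```text
time: 29.08
eef_pos: [526.4, -272.2, 97.0]
ee_rot: [0.0, -0.053, 0.999, -0.0]
contact_force: [0.2, -0.2, -0.1]
width: 85.4
```

```bash
python3 - <<'E'
from h import *
st(); print(onplane(load("w14"),(319,217.5),152))
E
```

```text
t 29.07 pos [ 526.4 -272.2   97. ] yaw -173.94 F [ 0.2 -0.2 -0.1] w 85.4 j [-0.59  0.23  0.07  1.42  0.   -0.7 ]
[ 526.22554699 -271.8170136   152.        ]
```

>>> move_arm(
  increments=[
    [[0,0,0],[0,0,0]],
    [[0,0,0],[0,0,0]],
    [[0,0,0],[0,0,0]],
    [[0,0,0],[0,0,0]],
    [[0,0,0],[0,0,0]],
  ],
  fingers=0,
  grip_force=40,
)

```text
time: 29.7
eef_pos: [527.0, -272.6, 99.2]
ee_rot: [0.001, -0.053, 0.999, -0.001]
contact_force: [-0.1, -1.0, 1.8]
width: 42.9
```

>>> move_arm(
  increments=[
    [[0,0,0],[0,0,0]],
    [[0,0,-0.05],[0,0,0]],
    [[0,0,-0.1],[0,0,0]],
    [[0,0,-0.2],[0,0,0]],
    [[0,0,-0.3],[0,0,0]],
  ],
)

```text
time: 30.32
eef_pos: [526.2, -272.1, 116.2]
ee_rot: [-0.0, -0.053, 0.999, 0.0]
contact_force: [-0.3, 0.8, -1.0]
width: 43.3
```

```bash
python3 - <<'E'
from h import *
st()
E
```

```text
t 30.32 pos [ 526.2 -272.1  116.2] yaw -173.94 F [-0.3  0.8 -1. ] w 43.3 j [-0.59  0.22  0.11  1.45  0.   -0.7 ]
```

>>> move_arm(
  increments=[
    [[0,0,-0.2],[0,0,0]],
    [[0,0,-0.4],[0,0,0]],
    [[0,0,-0.6],[0,0,0]],
    [[0,0,-0.8],[0,0,0]],
    [[0,0,-1.0],[0,0,0]],
  ],
)

```text
time: 30.95
eef_pos: [526.4, -272.2, 177.1]
ee_rot: [0.0, -0.053, 0.999, -0.0]
contact_force: [-0.5, 0.1, -1.9]
width: 43.0
```

```bash
python3 - <<'E'
from h import *
st(); inc(478.6,196.4,175,186.15)
E
```

```text
t 30.95 pos [ 526.4 -272.2  177.1] yaw -173.94 F [-0.5  0.1 -1.9] w 43.0 j [-0.59  0.22  0.22  1.57  0.   -0.7 ]
shift [-0.033, 7.851, 0.033] turn [-0.001, 0.002, -0.011] dist 471.1
```

>>> move_arm(
  increments=[
    [[0,0.2,0],[0,0,0]],
    [[0,0.7,0],[0,0,0]],
    [[0,1.3,0],[0,0,0]],
    [[0,2.0,0],[0,0,0]],
    [[-0.01,2.7,0],[0,0,0]],
  ],
)

```text
time: 31.58
eef_pos: [508.9, -108.9, 175.5]
ee_rot: [-0.0, -0.053, 0.999, 0.0]
contact_force: [-0.1, 0.4, -0.9]
width: 43.2
```

>>> move_arm(
  increments=[
    [[0,0.7,0],[0,0,0]],
    [[0,1.4,0],[0,0,0]],
    [[0,2.1,0],[0,0,0]],
    [[0,2.7,0],[0,0,0]],
    [[-0.01,3.3,0],[0,0,0]],
  ],
)

```text
time: 32.2
eef_pos: [488.3, 87.8, 175.6]
ee_rot: [-0.001, -0.053, 0.999, 0.0]
contact_force: [0.7, 0.7, -1.6]
width: 43.4
```

>>> move_arm(
  increments=[
    [[0,0.6,0],[0,0,0]],
    [[0,1.1,0],[0,0,0]],
    [[0,1.5,0],[0,0,0]],
    [[0,1.75,0],[0,0,0]],
    [[-0.01,1.85,0],[0,0,0]],
  ],
)

```text
time: 32.83
eef_pos: [477.8, 197.1, 175.8]
ee_rot: [-0.0, -0.053, 0.999, -0.0]
contact_force: [-0.4, 0.4, -1.9]
width: 43.4
```

>>> move_arm(
  increments=[
    [[0,0,0],[0,0,0]],
    [[0,0,0],[0,0,0]],
    [[0,0,0],[0,0,0]],
    [[0,0,0],[0,0,0]],
    [[0,0,0],[0,0,0]],
  ],
)

```text
time: 33.45
eef_pos: [478.5, 196.1, 176.1]
ee_rot: [0.0, -0.053, 0.999, -0.0]
contact_force: [0.1, 0.1, -1.7]
width: 43.4
```

```bash
python3 - <<'E'
from h import *
st(); inc(478.6,196.4,99,186.15); c=cap("wrist","w15"); cv2.imwrite("pics/w15c.png",cv2.cvtColor(c["color"],cv2.COLOR_RGB2BGR)[120:,120:520])
E
```

```text
t 33.45 pos [478.5 196.1 176.1] yaw -173.97 F [ 0.1  0.1 -1.7] w 43.4 j [ 0.26  0.02  0.    1.55 -0.    0.15]
shift [-0.003, 0.004, 1.286] turn [-0.0, 0.0, -0.014] dist 77.1
```

View pics/w15c.png

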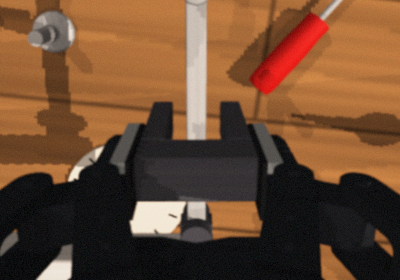

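The clamp is held square with its legs (160/232) either side of the bar (196). Lower and release.

>>> move_arm(
  increments=[
    [[0,0,0.3],[0,0,0]],
    [[0,0,0.6],[0,0,0]],
    [[0,0,0.85],[0,0,0]],
    [[0,0,1.05],[0,0,0]],
    [[0,0,1.15],[0,0,0]],
  ],
)

```text
time: 34.12
eef_pos: [477.7, 196.2, 105.7]
ee_rot: [-0.001, -0.053, 0.999, -0.0]
contact_force: [-1.3, -0.5, -1.9]
width: 43.9
```

>>> move_arm(
  increments=[
    [[0,0,0.03],[0,0,0]],
    [[0,0,0.06],[0,0,0]],
    [[0,0,0.09],[0,0,0]],
    [[0,0,0.12],[0,0,0]],
    [[0,0,0.13],[0,0,0]],
  ],
)

```text
time: 34.75
eef_pos: [478.4, 196.4, 99.3]
ee_rot: [0.0, -0.053, 0.999, -0.0]
contact_force: [-0.7, 0.3, -1.6]
width: 44.0
```

```bash
python3 - <<'E'
from h import *
st()
E
```

```text
t 34.75 pos [478.4 196.4  99.3] yaw -173.94 F [-0.7  0.3 -1.6] w 44.0 j [ 0.26  0.03 -0.14  1.4  -0.    0.15]
```

>>> move_arm(
  increments=[
    [[0,0,0.01],[0,0,0]],
    [[0,0,0.02],[0,0,0]],
    [[0,0,0.03],[0,0,0]],
    [[0,0,0.04],[0,0,0]],
    [[0,0,0.04],[0,0,0]],
  ],
)

```text
time: 35.38
eef_pos: [478.5, 196.5, 98.9]
ee_rot: [0.001, -0.053, 0.999, 0.0]
contact_force: [-3.3, -0.5, 7.9]
width: 43.4
```

>>> move_arm(
  increments=[
    [[0,0,0],[0,0,0]],
    [[0,0,0],[0,0,0]],
    [[0,0,0],[0,0,0]],
    [[0,0,0],[0,0,0]],
    [[0,0,0],[0,0,0]],
  ],
  fingers=100,
)

```text
time: 36.0
eef_pos: [478.3, 196.4, 96.7]
ee_rot: [-0.0, -0.053, 0.999, -0.0]
contact_force: [-0.4, 0.1, -0.1]
width: 85.4
```

>>> move_arm(
  increments=[
    [[0,0,-0.4],[0,0,0]],
    [[0,0,-0.8],[0,0,0]],
    [[0,0,-1.2],[0,0,0]],
    [[0,0,-1.6],[0,0,0]],
    [[0,0,-2.0],[0,0,0]],
  ],
)

```text
time: 36.62
eef_pos: [478.4, 196.4, 217.7]
ee_rot: [0.0, -0.053, 0.999, 0.0]
contact_force: [0.1, -0.1, 0.2]
width: 85.4
```

```bash
python3 - <<'E'
from h import *
st(); c=cap("wrist","w16"); t=cap("side","s16")
g=c["color"].astype(int).mean(2); 
d=((c["color"].max(2).astype(int)-c["color"].min(2))<30)&(g<105)
d=d.astype(np.uint8); d[320:]=0; d=cv2.morphologyEx(d,cv2.MORPH_OPEN,np.ones((5,5)))
n,l,s,ce=cv2.connectedComponentsWithStats(d); print([(x.tolist(),y.round(0).tolist(),onplane(c,y,152)[:2].round(1).tolist()) for x,y in zip(s,ce) if x[4]>150])
inc(590,-264.8,215,186.15)
E
```

```text
t 36.62 pos [478.4 196.4 217.7] yaw -173.94 F [ 0.1 -0.1  0.2] w 85.4 j [ 0.26  0.03  0.09  1.64 -0.    0.15]
[([0, 0, 640, 400, 243280], [321.0, 197.0], [472.6, 199.5]), ([53, 82, 82, 56, 1460], [84.0, 111.0], [432.2, 42.8]), ([177, 130, 31, 35, 745], [193.0, 148.0], [448.5, 112.9]), ([284, 176, 64, 42, 2205], [316.0, 199.0], [474.6, 195.7]), ([110, 254, 101, 66, 3867], [174.0, 294.0], [557.0, 100.5]), ([422, 255, 100, 65, 3794], [458.0, 294.0], [535.5, 306.9]), ([303, 301, 26, 19, 426], [315.0, 311.0], [560.2, 204.4])]
shift [-1.008, -7.844, 0.085] turn [0.006, 0.042, -0.011] dist 474.6
```

Clamp A hangs on the outer bar, centred on it. Now clamp B.

>>> move_arm(
  increments=[
    [[-0.08,-0.6,0],[0,0,0]],
    [[-0.2,-1.4,0],[0,0,0]],
    [[-0.3,-2.2,0],[0,0,0]],
    [[-0.4,-3.0,0],[0,0,0]],
    [[-0.5,-3.9,0],[0,0,0]],
  ],
)

```text
time: 37.35
eef_pos: [532.8, -34.3, 215.5]
ee_rot: [-0.001, -0.053, 0.999, 0.0]
contact_force: [0.9, 0.2, 0.5]
width: 85.5
```

>>> move_arm(
  increments=[
    [[-0.1,-0.9,0],[0,0,0]],
    [[-0.2,-1.8,0],[0,0,0]],
    [[-0.3,-2.7,0],[0,0,0]],
    [[-0.4,-3.5,0],[0,0,0]],
    [[-0.51,-3.94,0],[0,0,0]],
  ],
)

```text
time: 37.98
eef_pos: [587.8, -267.5, 214.6]
ee_rot: [-0.001, -0.052, 0.999, 0.0]
contact_force: [0.3, 0.5, -0.2]
width: 85.3
```

>>> move_arm(
  increments=[
    [[0,0,0],[0,0,0]],
    [[0,0,0],[0,0,0]],
    [[0,0,0],[0,0,0]],
    [[0,0,0],[0,0,0]],
    [[0,0,0],[0,0,0]],
  ],
)

```text
time: 38.6
eef_pos: [588.4, -264.4, 217.3]
ee_rot: [0.0, -0.053, 0.999, -0.0]
contact_force: [0.1, -1.0, 0.2]
width: 85.3
```

```bash
python3 - <<'E'
from h import *
st(); c=cap("wrist","w17")
print("expect B px",proj(c,[590,-264.6,152]),"A old",proj(c,[526.5,-272,152]))
g=c["color"].astype(int).mean(2)
for r in (180,200,210,220,230,240): print(r,[int(v) for v in g[r,262:374:3]])
print([int(v) for v in g[150:260:2,320]],[int(v) for v in g[150:260:2,290]])
E
```

```text
t 38.6 pos [ 588.4 -264.4  217.3] yaw -173.89 F [ 0.1 -1.   0.2] w 85.3 j [-0.53  0.38  0.5   1.69  0.   -0.63]
expect B px [[315.47376971 207.03215919]] A old [[314.51421566 109.68258767]]
180 [78, 81, 79, 79, 76, 79, 78, 77, 80, 78, 81, 78, 80, 72, 73, 61, 57, 45, 34, 34, 33, 39, 30, 38, 32, 33, 67, 75, 77, 74, 76, 78, 83, 85, 83, 83, 87, 109]
200 [51, 52, 55, 50, 45, 54, 66, 72, 77, 81, 84, 86, 80, 80, 84, 81, 84, 83, 80, 82, 81, 76, 83, 77, 79, 75, 44, 41, 44, 44, 40, 44, 34, 43, 44, 40, 48, 54]
210 [45, 42, 42, 41, 41, 35, 46, 44, 45, 38, 40, 45, 39, 41, 57, 168, 179, 172, 178, 179, 87, 47, 49, 61, 59, 40, 34, 27, 33, 43, 45, 48, 45, 40, 44, 41, 52, 52]
220 [45, 43, 47, 37, 39, 41, 40, 45, 44, 43, 41, 42, 33, 33, 60, 195, 202, 195, 201, 199, 82, 34, 34, 37, 36, 35, 38, 33, 35, 31, 33, 33, 47, 43, 41, 34, 91, 93]
230 [40, 40, 44, 44, 45, 39, 43, 46, 48, 46, 32, 33, 36, 30, 47, 171, 181, 174, 183, 186, 81, 39, 34, 54, 62, 60, 61, 64, 57, 61, 61, 60, 59, 56, 60, 80, 107, 107]
240 [54, 72, 71, 60, 49, 43, 41, 43, 42, 43, 33, 33, 37, 41, 74, 81, 78, 82, 74, 78, 69, 55, 53, 39, 62, 62, 63, 60, 62, 61, 61, 65, 61, 61, 64, 75, 98, 103]
[197, 198, 197, 196, 180, 179, 179, 182, 182, 182, 181, 182, 179, 169, 77, 34, 57, 77, 77, 78, 81, 80, 78, 77, 81, 82, 81, 80, 81, 136, 169, 172, 171, 183, 189, 189, 180, 173, 175, 176, 174, 156, 72, 39, 65, 77, 76, 75, 76, 79, 78, 73, 76, 74, 78] [76, 76, 74, 78, 72, 55, 27, 31, 29, 35, 30, 33, 33, 49, 72, 77, 79, 82, 80, 82, 80, 77, 79, 82, 82, 80, 63, 40, 42, 43, 41, 40, 39, 39, 42, 43, 47, 41, 39, 39, 42, 40, 41, 46, 39, 43, 46, 58, 55, 49, 50, 42, 39, 37, 33]
```

```bash
python3 - <<'E'
from h import *
c=load("w17"); w=load("w14")
for r in (183,195,207): print(r,onplane(c,(316,r),152)[:2].round(1))
g=c["color"].astype(int).mean(2)
print([int(v) for v in g[196,255:385:2]])
# check in w14 and w13 where B stood then
print("w14 B expected", proj(w,[590,-264.6,152]))
E
```

```text
183 [ 573.4 -266. ]
195 [ 581.6 -265.1]
207 [ 589.9 -264.2]
[71, 67, 62, 68, 76, 78, 79, 76, 68, 63, 79, 80, 82, 84, 82, 77, 83, 80, 83, 81, 83, 79, 82, 82, 77, 82, 81, 82, 80, 83, 82, 74, 83, 79, 84, 81, 81, 77, 82, 79, 80, 82, 67, 49, 50, 52, 43, 48, 53, 56, 55, 53, 53, 46, 54, 54, 51, 43, 48, 56, 58, 72, 57, 56, 53]
w14 B expected [[319.45129422 311.24138175]]
```

Clamp B has been knocked: its crown is about 8 mm nearer the tip, about 6 mm sideways and a bit turned. I'll measure the turned outline.

```bash
python3 - <<'E'
from h import *
c=cap("wrist","w18"); st()
g=cv2.GaussianBlur(c["color"].astype(np.float32).mean(2),(3,3),0); m=((g>66)&(g<95)).astype(np.uint8)
m=cv2.morphologyEx(m,cv2.MORPH_OPEN,np.ones((7,7)))
n,l,s,ce=cv2.connectedComponentsWithStats(m); k=l[195,306]; print(s[k],ce[k])
pts=np.argwhere(l==k)[:,::-1].astype(np.float32)
P=np.array([onplane(c,p,152)[:2] for p in cv2.convexHull(pts)[:,0]],np.float32); print(cv2.minAreaRect(P))
cv2.imwrite("pics/w18c.png",cv2.resize(cv2.cvtColor(c["color"],cv2.COLOR_RGB2BGR)[140:280,210:430],None,fx=3,fy=3,interpolation=cv2.INTER_CUBIC))
E
```

```text
t 38.7 pos [ 588.4 -264.6  217.2] yaw -173.91 F [ 0.4 -0.2  1.1] w 85.3 j [-0.53  0.38  0.5   1.69  0.   -0.63]
[ 260  140  114   70 4159] [322.67924982 176.74368839]
((568.2716064453125, -266.701171875), (46.373897552490234, 73.91947174072266), 6.146367073059082)
```

View pics/w18c.png

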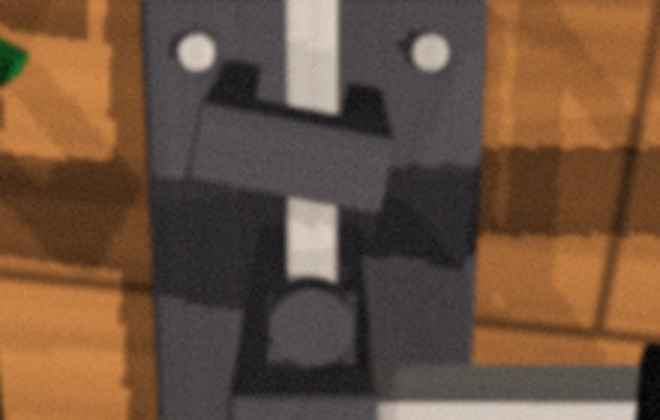

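The clamp is still astride, turned about 11°: the top-face corners give a centre near px (307,192). I'll align the jaws to it.

```bash
python3 - <<'E'
from h import *
c=load("w18"); T=T_tool(ctrl.read_state())
C=[(210+a/3,140+b/3) for a,b in ((205,100),(390,137),(378,213),(188,178))]
P=np.array([onplane(c,p,152) for p in C]); print(P.round(1)); q=P.mean(0); print(q)
Q=(P-T[:3,3])@T[:3,:3]; print(Q.round(1)); d=Q[1]-Q[0]; d2=Q[2]-Q[3]; print(np.degrees(np.arctan2(-d[0],d[1])),np.degrees(np.arctan2(-d2[0],d2[1])))
e=Q[3]-Q[0];e2=Q[2]-Q[1];print([np.degrees(np.arctan2(v[1],v[0])) for v in (-e,-e2)])
inc(q[0],q[1],98,186.15-11)
E
```

```text
[[ 569.5 -291.5  152. ]
 [ 573.5 -250.1  152. ]
 [ 591.3 -250.6  152. ]
 [ 587.6 -293.9  152. ]]
[ 580.48301248 -271.52100999  152.        ]
[[ 21.7 -24.7  65.2]
 [ 13.3  16.1  65.2]
 [ -4.3  13.7  65.2]
 [  3.9 -29.   65.2]]
11.56312091009702 10.888102649983306
[np.float64(13.607151337665623), np.float64(7.696196712649114)]
shift [0.144, -0.1, 1.986] turn [-0.001, 0.002, 1.367] dist 119.6
```

>>> move_arm(
  increments=[
    [[0.07,-0.05,0],[0,0,0.7]],
    [[0.14,-0.1,0.2],[0,0,1.37]],
    [[0.14,-0.1,0.5],[0,0,1.37]],
    [[0.14,-0.1,0.8],[0,0,1.37]],
    [[0.14,-0.1,1.1],[0,0,1.37]],
  ],
)

```text
time: 39.33
eef_pos: [580.6, -271.8, 150.4]
ee_rot: [0.0, 0.043, 0.999, -0.0]
contact_force: [-0.1, 0.1, 0.7]
width: 85.2
```

>>> move_arm(
  increments=[
    [[0,0,0.2],[0,0,0]],
    [[0,0,0.4],[0,0,0]],
    [[0,0,0.6],[0,0,0]],
    [[0,0,0.8],[0,0,0]],
    [[0,0,0.89],[0,0,0]],
  ],
)

```text
time: 39.95
eef_pos: [580.2, -271.6, 96.3]
ee_rot: [-0.001, 0.043, 0.999, 0.0]
contact_force: [1.1, 0.5, 0.2]
width: 85.3
```

>>> move_arm(
  increments=[
    [[0,0,0],[0,0,0]],
    [[0,0,0],[0,0,0]],
    [[0,0,0],[0,0,0]],
    [[0,0,0],[0,0,0]],
    [[0,0,0],[0,0,0]],
  ],
  fingers=0,
  grip_force=40,
)

```text
time: 40.58
eef_pos: [581.1, -271.5, 98.4]
ee_rot: [0.001, 0.043, 0.999, 0.0]
contact_force: [-0.1, 1.8, 2.9]
width: 43.3
```

```bash
python3 - <<'E'
from h import *
st()
E
```

```text
t 40.58 pos [ 581.1 -271.5   98.4] yaw 175.12 F [-0.1  1.8  2.9] w 43.3 j [-0.54  0.35  0.23  1.45  0.   -0.46]
```

>>> move_arm(
  increments=[
    [[0,0,-0.1],[0,0,0]],
    [[0,0,-0.3],[0,0,0]],
    [[0,0,-0.6],[0,0,0]],
    [[0,0,-0.95],[0,0,0]],
    [[0,0,-1.33],[0,0,0]],
  ],
)

```text
time: 41.2
eef_pos: [580.7, -272.3, 179.2]
ee_rot: [0.0, 0.043, 0.999, -0.001]
contact_force: [0.5, 0.4, -2.2]
width: 43.7
```

```bash
python3 - <<'E'
from h import *
st(); inc(528.4,201.7,178,186.15)
E
```

```text
t 41.2 pos [ 580.7 -272.3  179.2] yaw 175.09 F [ 0.5  0.4 -2.2] w 43.7 j [-0.54  0.35  0.39  1.61 -0.   -0.46]
shift [1.545, 7.797, 0.01] turn [-0.008, 0.006, -1.383] dist 476.9
```

>>> move_arm(
  increments=[
    [[0,0,0],[0,0,-0.4]],
    [[0,0,0],[0,0,-0.8]],
    [[0,0,0],[0,0,-1.2]],
    [[0,0,0],[0,0,-1.38]],
    [[0,0,0],[0,0,-1.38]],
  ],
)

```text
time: 41.82
eef_pos: [580.8, -272.2, 178.1]
ee_rot: [0.0, -0.053, 0.999, -0.0]
contact_force: [-0.1, 0.1, -2.9]
width: 43.6
```

>>> move_arm(
  increments=[
    [[0,0.2,0],[0,0,0]],
    [[0,0.7,0],[0,0,0]],
    [[0,1.3,0],[0,0,0]],
    [[0,2.0,0],[0,0,0]],
    [[0.01,2.7,0],[0,0,0]],
  ],
)

```text
time: 42.45
eef_pos: [562.2, -108.8, 177.4]
ee_rot: [0.0, -0.053, 0.999, 0.0]
contact_force: [-0.5, 0.9, -2.8]
width: 43.1
```

>>> move_arm(
  increments=[
    [[0,0.7,0],[0,0,0]],
    [[0,1.4,0],[0,0,0]],
    [[0,2.1,0],[0,0,0]],
    [[0,2.7,0],[0,0,0]],
    [[0.01,3.3,0],[0,0,0]],
  ],
)

```text
time: 43.08
eef_pos: [540.1, 87.9, 177.6]
ee_rot: [0.0, -0.054, 0.999, 0.0]
contact_force: [1.0, 1.3, -2.1]
width: 43.6
```

>>> move_arm(
  increments=[
    [[0,0.6,0],[0,0,0]],
    [[0,1.1,0],[0,0,0]],
    [[0,1.5,0],[0,0,0]],
    [[0,1.8,0],[0,0,0]],
    [[0,1.95,0],[0,0,0]],
  ],
)

```text
time: 43.7
eef_pos: [527.9, 203.3, 177.4]
ee_rot: [-0.0, -0.054, 0.999, -0.0]
contact_force: [-0.0, -0.6, -2.6]
width: 43.3
```

>>> move_arm(
  increments=[
    [[0,0,0],[0,0,0]],
    [[0,0,0],[0,0,0]],
    [[0,0,0],[0,0,0]],
    [[0,0,0],[0,0,0]],
    [[0,0,0],[0,0,0]],
  ],
)

```text
time: 44.32
eef_pos: [528.5, 202.0, 177.3]
ee_rot: [-0.0, -0.053, 0.999, -0.0]
contact_force: [0.1, 0.2, -3.1]
width: 43.5
```

```bash
python3 - <<'E'
from h import *
st(); inc(528.4,201.7,98.5,186.15); c=cap("wrist","w19")
g=c["color"].astype(int).mean(2)
for r in (120,130,140,150,200,222): print(r,[int(v) for v in g[r,260:372:3]])
w=load("w15")["color"].astype(int).mean(2)
for r in (222,240): print("w15",r,[int(v) for v in w[r,260:372:3]])
print("bar px at hooks",[proj(c,p).round(0).tolist() for p in ([499.2,198.6,136],[478.5,196.4,152])])
E
```

```text
t 44.33 pos [528.5 202.  177.3] yaw -173.89 F [ 0.1  0.2 -3.1] w 43.5 j [ 0.25  0.15  0.14  1.56 -0.    0.14]
shift [0.001, -0.005, 1.313] turn [-0.0, -0.0, -0.005] dist 78.8
120 [118, 123, 115, 114, 110, 76, 75, 68, 74, 72, 70, 68, 68, 69, 69, 65, 74, 65, 75, 74, 73, 69, 71, 74, 71, 68, 73, 74, 70, 71, 75, 70, 82, 111, 111, 86, 69, 66]
130 [112, 112, 115, 113, 112, 80, 88, 90, 90, 80, 76, 80, 77, 81, 77, 79, 79, 81, 79, 78, 81, 82, 81, 79, 80, 77, 81, 80, 78, 76, 82, 82, 79, 71, 70, 67, 67, 70]
140 [109, 110, 111, 113, 111, 74, 80, 86, 81, 71, 76, 77, 78, 75, 76, 76, 79, 78, 76, 78, 78, 77, 75, 77, 76, 76, 77, 78, 78, 81, 84, 81, 80, 76, 75, 74, 73, 72]
150 [116, 116, 115, 111, 114, 84, 84, 80, 83, 76, 78, 75, 73, 71, 72, 77, 79, 75, 75, 76, 72, 76, 78, 78, 82, 83, 82, 81, 80, 84, 81, 82, 77, 70, 69, 65, 70, 71]
200 [123, 116, 120, 120, 118, 118, 117, 112, 116, 113, 112, 110, 107, 113, 113, 134, 199, 206, 208, 203, 209, 208, 124, 117, 112, 113, 113, 113, 112, 112, 111, 100, 98, 96, 103, 100, 102, 113]
222 [226, 209, 156, 131, 98, 37, 38, 40, 33, 40, 42, 111, 122, 121, 124, 128, 201, 210, 208, 200, 208, 202, 123, 118, 114, 117, 109, 43, 35, 35, 34, 37, 34, 80, 118, 110, 101, 99]
w15 222 [101, 106, 105, 104, 96, 50, 53, 48, 49, 50, 50, 93, 109, 107, 104, 112, 192, 203, 208, 202, 203, 207, 138, 111, 111, 108, 102, 58, 49, 45, 43, 50, 46, 83, 112, 112, 113, 112]
w15 240 [115, 116, 97, 38, 35, 32, 35, 34, 37, 27, 24, 93, 114, 117, 115, 120, 187, 205, 208, 202, 206, 204, 143, 120, 122, 118, 109, 32, 36, 27, 37, 34, 36, 38, 34, 58, 81, 79]
bar px at hooks [[[316.0, 168.0]], [[316.0, 135.0]]]
```

The leg and bar columns match the first placement (legs 275–291 and 341–357, bar 308–325), and clamp A is still in place. Lower.

>>> move_arm(
  increments=[
    [[0,0,0.3],[0,0,0]],
    [[0,0,0.6],[0,0,0]],
    [[0,0,0.85],[0,0,0]],
    [[0,0,1.05],[0,0,0]],
    [[0,0,1.17],[0,0,0]],
  ],
)

```text
time: 45.0
eef_pos: [527.8, 202.2, 105.7]
ee_rot: [-0.001, -0.054, 0.999, -0.0]
contact_force: [0.2, 0.0, -1.6]
width: 43.3
```

>>> move_arm(
  increments=[
    [[0,0,0.03],[0,0,0]],
    [[0,0,0.06],[0,0,0]],
    [[0,0,0.09],[0,0,0]],
    [[0,0,0.12],[0,0,0]],
    [[0,0,0.14],[0,0,0]],
  ],
)

```text
time: 45.62
eef_pos: [528.4, 202.3, 98.8]
ee_rot: [0.0, -0.054, 0.999, 0.0]
contact_force: [0.8, 0.1, -1.7]
width: 43.2
```

```bash
python3 - <<'E'
from h import *
st()
E
```

```text
t 45.62 pos [528.4 202.3  98.8] yaw -173.86 F [ 0.8  0.1 -1.7] w 43.2 j [ 0.25  0.16 -0.    1.41 -0.    0.14]
```

>>> move_arm(
  increments=[
    [[0,0,0.01],[0,0,0]],
    [[0,0,0.02],[0,0,0]],
    [[0,0,0.03],[0,0,0]],
    [[0,0,0.04],[0,0,0]],
    [[0,0,0.04],[0,0,0]],
  ],
)

```text
time: 46.25
eef_pos: [528.5, 202.3, 98.2]
ee_rot: [0.001, -0.054, 0.999, 0.0]
contact_force: [-3.8, -0.7, 6.6]
width: 43.5
```

>>> move_arm(
  increments=[
    [[0,0,0],[0,0,0]],
    [[0,0,0],[0,0,0]],
    [[0,0,0],[0,0,0]],
    [[0,0,0],[0,0,0]],
    [[0,0,0],[0,0,0]],
  ],
  fingers=100,
)

```text
time: 46.88
eef_pos: [528.4, 202.3, 96.1]
ee_rot: [-0.0, -0.054, 0.999, -0.0]
contact_force: [0.1, 1.3, -0.1]
width: 85.7
```

>>> move_arm(
  increments=[
    [[0,0,-0.5],[0,0,0]],
    [[0,0,-1.0],[0,0,0]],
    [[0,0,-1.5],[0,0,0]],
    [[0,0,-2.0],[0,0,0]],
    [[0,0,-2.4],[0,0,0]],
  ],
)

```text
time: 47.5
eef_pos: [528.7, 202.4, 241.9]
ee_rot: [0.001, -0.054, 0.999, 0.0]
contact_force: [-0.2, 0.3, -0.6]
width: 85.2
```

```bash
python3 - <<'E'
from h import *
st(); c=cap("wrist","w20")
g=c["color"].astype(int).mean(2); d=((c["color"].max(2).astype(int)-c["color"].min(2))<30)&(g<105)
d=d.astype(np.uint8); d[300:]=0; d=cv2.morphologyEx(d,cv2.MORPH_OPEN,np.ones((5,5)))
n,l,s,ce=cv2.connectedComponentsWithStats(d); print([(x.tolist(),onplane(c,y,148)[:2].round(1).tolist()) for x,y in zip(s,ce) if x[4]>500])
print("expected A,B px",[proj(c,p).round(0).tolist() for p in ([478.5,196.4,152],[528.4,202,152])])
inc(464.65,-279.1,240,186.15)
E
```

```text
t 47.5 pos [528.7 202.4 241.9] yaw -173.86 F [-0.2  0.3 -0.6] w 85.2 j [0.25 0.17 0.29 1.69 0.   0.14]
[([0, 0, 640, 400, 241573], [531.8, 208.7]), ([60, 32, 79, 56, 1353], [451.1, 36.9]), ([181, 80, 29, 36, 779], [468.0, 110.5]), ([285, 110, 61, 29, 1626], [478.2, 196.3]), ([287, 169, 58, 37, 1787], [525.1, 201.7]), ([0, 232, 329, 68, 6606], [599.3, 107.0]), ([422, 255, 67, 45, 2081], [590.3, 316.9])]
expected A,B px [[[315.0, 126.0]], [[315.0, 195.0]]]
shift [1.942, -7.867, 0.069] turn [0.007, 0.05, -0.001] dist 486.2
```

Both clamps hang on the outer bar, measured within 4 mm of where I put them. Now to the inner hook's tip.

>>> move_arm(
  increments=[
    [[0.2,-0.6,0],[0,0,0]],
    [[0.4,-1.4,0],[0,0,0]],
    [[0.6,-2.2,0],[0,0,0]],
    [[0.8,-3.0,0],[0,0,0]],
    [[1.0,-3.9,0],[0,0,0]],
  ],
  fingers=50,
)

```text
time: 48.18
eef_pos: [493.3, -38.0, 239.7]
ee_rot: [0.0, -0.054, 0.999, 0.0]
contact_force: [0.5, -0.4, 0.7]
width: 42.8
```

>>> move_arm(
  increments=[
    [[0.2,-0.9,0],[0,0,0]],
    [[0.4,-1.8,0],[0,0,0]],
    [[0.6,-2.7,0],[0,0,0]],
    [[0.8,-3.5,0],[0,0,0]],
    [[0.94,-3.97,0],[0,0,0]],
  ],
)

```text
time: 48.8
eef_pos: [462.3, -282.0, 239.2]
ee_rot: [-0.0, -0.052, 0.999, 0.0]
contact_force: [-0.6, 0.7, 0.3]
width: 42.5
```

>>> move_arm(
  increments=[
    [[0,0,0],[0,0,0]],
    [[0,0,0],[0,0,0]],
    [[0,0,0],[0,0,0]],
    [[0,0,0],[0,0,0]],
    [[0,0,0],[0,0,0]],
  ],
)

```text
time: 49.42
eef_pos: [463.4, -279.1, 240.5]
ee_rot: [0.0, -0.054, 0.999, -0.0]
contact_force: [0.6, 0.4, 0.5]
width: 43.1
```

```bash
python3 - <<'E'
from h import *
st(); c=cap("wrist","w21")
e=proj(c,[464.65,-279.1,185])[0]; print("expected tip px",e)
x,y=e.round().astype(int); h=cv2.cvtColor(c["color"],cv2.COLOR_RGB2HSV)
g=c["color"].astype(int).mean(2); m=((h[...,1]<60)&(g>120)).astype(np.uint8); m[:y-30]=0;m[y+30:]=0;m[:,:x-30]=0;m[:,x+30:]=0
n,l,s,ce=cv2.connectedComponentsWithStats(m); print(s[1:].tolist(),ce[1:].round(1).tolist())
for r in range(y-20,y+24,4): print(r,[int(v) for v in g[r,x-24:x+25:3]])
E
```

```text
t 49.42 pos [ 463.4 -279.1  240.5] yaw -173.8 F [0.6 0.4 0.5] w 43.1 j [-0.67  0.1   0.21  1.69  0.   -0.77]
expected tip px [315.76870129 210.9219393 ]
[[323, 196, 1, 1, 1], [323, 198, 1, 1, 1], [305, 200, 21, 41, 637], [323, 200, 1, 1, 1]] [[323.0, 196.0], [323.0, 198.0], [315.0, 219.5], [323.0, 200.0]]
191 [115, 116, 114, 116, 115, 85, 83, 87, 85, 96, 114, 117, 114, 113, 118, 117, 116]
195 [117, 116, 113, 115, 119, 88, 86, 79, 81, 98, 112, 118, 112, 113, 116, 116, 116]
199 [106, 107, 107, 105, 106, 81, 89, 87, 96, 102, 112, 119, 114, 112, 115, 114, 112]
203 [104, 103, 103, 104, 95, 102, 171, 195, 202, 196, 150, 117, 101, 104, 106, 106, 102]
207 [101, 102, 106, 103, 99, 174, 193, 198, 196, 201, 205, 144, 103, 104, 106, 100, 93]
211 [98, 100, 105, 104, 116, 185, 196, 195, 197, 201, 209, 163, 96, 102, 99, 93, 94]
215 [96, 96, 100, 102, 99, 161, 195, 195, 198, 203, 194, 113, 104, 102, 100, 94, 97]
219 [94, 102, 97, 99, 101, 106, 188, 193, 193, 193, 164, 100, 101, 101, 96, 89, 95]
223 [78, 80, 79, 82, 85, 100, 196, 192, 192, 195, 159, 97, 98, 95, 89, 90, 90]
227 [101, 101, 99, 95, 91, 103, 192, 196, 192, 198, 156, 75, 67, 73, 70, 74, 78]
231 [106, 101, 105, 104, 103, 111, 187, 198, 194, 194, 162, 97, 98, 97, 94, 89, 82]
```

>>> move_arm(
  increments=[
    [[-0.02,0,0.3],[0,0,0]],
    [[-0.02,0,0.6],[0,0,0]],
    [[-0.02,0,0.9],[0,0,0]],
    [[-0.02,0,1.2],[0,0,0]],
    [[-0.02,0,1.55],[0,0,0]],
  ],
)

```text
time: 50.1
eef_pos: [464.6, -279.6, 146.8]
ee_rot: [0.0, -0.054, 0.999, -0.0]
contact_force: [0.6, 0.5, -0.1]
width: 42.9
```

>>> move_arm(
  increments=[
    [[0,0,0],[0,0,0]],
    [[0,0,0],[0,0,0]],
    [[0,0,0],[0,0,0]],
    [[0,0,0],[0,0,0]],
    [[0,0,0],[0,0,0]],
  ],
  fingers=0,
  grip_force=20,
)

```text
time: 50.72
eef_pos: [464.2, -279.4, 147.3]
ee_rot: [-0.0, -0.054, 0.999, 0.0]
contact_force: [-0.9, 0.7, -3.3]
width: 12.8
```

```bash
python3 - <<'E'
from h import *
st(); T=T_tool(ctrl.read_state()); Rt=T[:3,:3]
H=np.array([623.7,-261.9]); a=np.radians(np.linspace(186.2,96.4,21)); P=H+160*np.c_[np.cos(a),np.sin(a)]
print(P[[0,-1]])
for k in range(4): print([(Rt.T@[*q,0]/60).round(2).tolist()[:2] for q in P[5*k+1:5*k+6]-P[5*k]])
E
```

```text
t 50.73 pos [ 464.2 -279.4  147.3] yaw -173.86 F [-0.9  0.7 -3.3] w 12.8 j [-0.67  0.09  0.01  1.5  -0.   -0.77]
[[ 464.63584576 -279.17989691]
 [ 605.86497085 -102.89713293]]
[[-0.01, 0.21], [-0.03, 0.42], [-0.07, 0.62], [-0.13, 0.82], [-0.2, 1.02]]
[[-0.09, 0.19], [-0.19, 0.37], [-0.3, 0.55], [-0.43, 0.71], [-0.57, 0.86]]
[[-0.15, 0.14], [-0.32, 0.27], [-0.49, 0.39], [-0.67, 0.49], [-0.86, 0.58]]
[[-0.2, 0.07], [-0.4, 0.13], [-0.6, 0.17], [-0.81, 0.2], [-1.02, 0.21]]
```

>>> move_arm(
  increments=[
    [[-0.01,0.21,0],[0,0,0]],
    [[-0.03,0.42,0],[0,0,0]],
    [[-0.07,0.62,0],[0,0,0]],
    [[-0.13,0.82,0],[0,0,0]],
    [[-0.2,1.02,0],[0,0,0]],
  ],
)

```text
time: 51.35
eef_pos: [470.0, -216.2, 147.4]
ee_rot: [0.0, -0.054, 0.999, 0.0]
contact_force: [-2.8, -1.3, -2.7]
width: 12.9
```

>>> move_arm(
  increments=[
    [[-0.09,0.19,0],[0,0,0]],
    [[-0.19,0.37,0],[0,0,0]],
    [[-0.3,0.55,0],[0,0,0]],
    [[-0.43,0.71,0],[0,0,0]],
    [[-0.57,0.86,0],[0,0,0]],
  ],
)

```text
time: 51.98
eef_pos: [499.2, -161.8, 147.6]
ee_rot: [0.001, -0.054, 0.999, -0.0]
contact_force: [-0.4, -2.4, -3.5]
width: 12.7
```

```bash
python3 - <<'E'
from h import *
st()
E
```

```text
t 51.98 pos [ 499.2 -161.8  147.6] yaw -173.84 F [-0.4 -2.4 -3.5] w 12.7 j [-0.44  0.04 -0.03  1.5   0.   -0.55]
```

>>> move_arm(
  increments=[
    [[-0.15,0.14,0],[0,0,0]],
    [[-0.32,0.27,0],[0,0,0]],
    [[-0.49,0.39,0],[0,0,0]],
    [[-0.67,0.49,0],[0,0,0]],
    [[-0.86,0.58,0],[0,0,0]],
  ],
)

```text
time: 52.6
eef_pos: [546.7, -122.2, 147.7]
ee_rot: [0.0, -0.053, 0.999, -0.0]
contact_force: [-0.4, -3.2, 0.5]
width: 13.0
```

>>> move_arm(
  increments=[
    [[-0.2,0.07,0],[0,0,0]],
    [[-0.4,0.13,0],[0,0,0]],
    [[-0.6,0.17,0],[0,0,0]],
    [[-0.81,0.2,0],[0,0,0]],
    [[-1.02,0.21,0],[0,0,0]],
  ],
)

```text
time: 53.22
eef_pos: [606.1, -103.5, 147.7]
ee_rot: [0.0, -0.053, 0.999, -0.0]
contact_force: [-1.4, -4.3, 1.6]
width: 13.1
```

>>> move_arm(
  increments=[
    [[-0.03,0,0],[0,0,0]],
    [[-0.06,0,0],[0,0,0]],
    [[-0.08,0,0],[0,0,0]],
    [[-0.1,0,0],[0,0,0]],
    [[-0.1,0,0],[0,0,0]],
  ],
)

```text
time: 53.85
eef_pos: [607.8, -103.3, 147.6]
ee_rot: [-0.003, -0.053, 0.999, -0.0]
contact_force: [-8.7, -5.6, 4.7]
width: 12.5
```

```bash
python3 - <<'E'
from h import *
st()
E
```

```text
t 53.85 pos [ 607.8 -103.3  147.6] yaw -173.9 F [-8.7 -5.6  4.7] w 12.5 j [-0.28  0.29  0.25  1.54 -0.   -0.38]
```

Force built up with no further travel, so the hook is against its stop. I'll release gently, rise, and check all of it.

>>> move_arm(
  increments=[
    [[0.05,0,0],[0,0,0]],
    [[0.05,0,0],[0,0,0]],
    [[0.05,0,0],[0,0,0]],
    [[0.05,0,0],[0,0,0]],
    [[0.05,0,0],[0,0,0]],
  ],
  fingers=50,
)

```text
time: 54.48
eef_pos: [608.4, -102.7, 147.2]
ee_rot: [0.0, -0.054, 0.999, 0.0]
contact_force: [-0.0, 0.1, 0.9]
width: 42.8
```

>>> move_arm(
  increments=[
    [[0,0,-0.4],[0,0,0]],
    [[0,0,-0.8],[0,0,0]],
    [[0,0,-1.2],[0,0,0]],
    [[0,0,-1.6],[0,0,0]],
    [[0,0,-2.0],[0,0,0]],
  ],
)

```text
time: 55.1
eef_pos: [608.3, -102.9, 268.2]
ee_rot: [0.0, -0.054, 0.999, 0.0]
contact_force: [-0.3, -0.8, -0.1]
width: 42.9
```

>>> move_arm(
  increments=[
    [[0.5,0,0],[0,0,0]],
    [[1.0,0,0],[0,0,0]],
    [[1.0,0,0],[0,0,0]],
    [[1.0,0,0],[0,0,0]],
    [[1.0,0,0],[0,0,0]],
  ],
)

```text
time: 55.72
eef_pos: [549.4, -109.3, 267.2]
ee_rot: [0.0, -0.054, 0.999, 0.0]
contact_force: [-0.5, -0.4, -0.1]
width: 42.7
```

```bash
python3 - <<'E'
from h import *
st(); c=cap("wrist","w22")
e=proj(c,[606.6,-102.8,185])[0]; print("tip folded expected px",e, "pin",proj(c,[657,-88,130]))
g=c["color"].astype(int).mean(2); h=cv2.cvtColor(c["color"],cv2.COLOR_RGB2HSV)
x,y=e.round().astype(int)
for r in range(max(y-24,0),min(y+60,398),5): print(r,[int(v) for v in g[r,x-60:x+46:5]])
t=cap("top","t22"); s=cap("side","s22")
for n,cc in(("top",t),("side",s)):
    print(n,"inner tip",proj(cc,[606.6,-102.8,185]).round(0),"A",proj(cc,[478.5,196.4,150]).round(0),"B",proj(cc,[527,202,150]).round(0))
# bystanders: diff by colour masks between first and now (top, where unoccluded)
for nm,lo,hi in (("red",(0,150,80),(8,255,255)),("green",(50,150,40),(75,255,255))):
    for k in ("side0","s22"):
        m=cv2.inRange(cv2.cvtColor(load(k)["color"],cv2.COLOR_RGB2HSV),lo,hi); n,l,st_,ce=cv2.connectedComponentsWithStats(m)
        print(nm,k,[q.round(0).tolist() for q,z in zip(ce[1:],st_[1:]) if z[4]>20])
E
```

```text
t 55.73 pos [ 549.4 -109.3  267.2] yaw -173.84 F [-0.5 -0.4 -0.1] w 42.7 j [-0.32  0.16  0.34  1.75  0.   -0.42]
tip folded expected px [316.35449502 270.80150788] pin [[325.90498605 293.30771107]]
247 [81, 11, 149, 195, 188, 172, 169, 139, 127, 124, 122, 90, 86, 105, 121, 123, 119, 119, 117, 118, 118, 121]
252 [68, 14, 73, 129, 114, 114, 105, 105, 106, 114, 120, 91, 85, 107, 121, 121, 119, 119, 118, 112, 117, 119]
257 [27, 6, 52, 96, 99, 100, 105, 99, 96, 93, 91, 90, 80, 106, 84, 82, 86, 108, 114, 114, 106, 108]
262 [5, 16, 45, 108, 104, 104, 105, 103, 106, 107, 95, 94, 117, 108, 83, 76, 83, 97, 104, 102, 109, 104]
267 [0, 10, 48, 123, 126, 124, 124, 124, 124, 125, 110, 195, 198, 198, 101, 93, 91, 99, 122, 122, 125, 125]
272 [13, 11, 79, 231, 233, 232, 231, 230, 231, 231, 222, 196, 198, 202, 222, 214, 211, 214, 235, 236, 234, 234]
277 [5, 11, 77, 231, 231, 229, 233, 232, 230, 230, 232, 219, 207, 230, 234, 213, 216, 216, 216, 234, 234, 235]
282 [12, 5, 78, 229, 232, 231, 229, 231, 230, 231, 232, 231, 232, 230, 233, 232, 212, 216, 213, 232, 235, 234]
287 [6, 9, 107, 234, 234, 235, 234
[... 529 characters left out ...]
[8, 77, 107, 104, 100, 116, 114, 115, 111, 108, 109, 111, 114, 115, 113, 102, 104, 103, 100, 103, 99, 89]
317 [12, 99, 107, 109, 102, 121, 118, 115, 114, 116, 121, 124, 117, 117, 118, 115, 114, 118, 118, 123, 76, 69]
322 [15, 130, 125, 126, 127, 123, 123, 126, 125, 129, 128, 128, 127, 129, 127, 126, 125, 127, 124, 119, 71, 74]
327 [61, 126, 127, 127, 128, 133, 130, 129, 127, 129, 126, 121, 124, 125, 125, 126, 126, 122, 125, 96, 79, 74]
top inner tip [[349. 176.]] A [[257. 220.]] B [[255. 205.]]
side inner tip [[362. 211.]] A [[285. 156.]] B [[300. 152.]]
red side0 [[278.0, 172.0]]
red s22 [[278.0, 172.0]]
green side0 [[320.0, 273.0], [403.0, 341.0]]
green s22 [[321.0, 273.0], [402.0, 341.0]]
```

The inner tip's disc is at (317,270), matching the folded position (316,271). The red and green objects haven't moved. As a last check I'll look at the clamps from the same pose as before.

>>> move_arm(
  increments=[
    [[-0.05,0.8,0],[0,0,0]],
    [[-0.1,1.7,0],[0,0,0]],
    [[-0.15,2.6,0],[0,0,0]],
    [[-0.2,3.5,0],[0,0,0]],
    [[-0.21,4.4,0],[0,0,0]],
  ],
  fingers=100,
)

```text
time: 56.5
eef_pos: [533.0, 156.4, 267.1]
ee_rot: [0.0, -0.054, 0.999, 0.0]
contact_force: [1.5, -0.2, 0.3]
width: 85.6
```

>>> move_arm(
  increments=[
    [[0,0.4,0.1],[0,0,0]],
    [[0,0.7,0.2],[0,0,0]],
    [[0,0.8,0.3],[0,0,0]],
    [[0,0.8,0.42],[0,0,0]],
    [[0,0.8,0.42],[0,0,0]],
  ],
)

```text
time: 57.12
eef_pos: [527.6, 201.1, 241.1]
ee_rot: [-0.001, -0.053, 0.999, -0.0]
contact_force: [-0.5, 0.7, 1.1]
width: 85.4
```

>>> move_arm(
  increments=[
    [[0,0,0],[0,0,0]],
    [[0,0,0],[0,0,0]],
    [[0,0,0],[0,0,0]],
    [[0,0,0],[0,0,0]],
    [[0,0,0],[0,0,0]],
  ],
)

```text
time: 57.75
eef_pos: [527.8, 202.2, 242.2]
ee_rot: [0.0, -0.054, 0.999, 0.0]
contact_force: [0.0, 0.7, 0.1]
width: 85.3
```

```bash
python3 - <<'E'
from h import *
st(); c=cap("wrist","w23")
for k in ("w20","w23"):
    c=load(k); g=c["color"].astype(int).mean(2); d=((c["color"].max(2).astype(int)-c["color"].min(2))<30)&(g<105)
    d=d.astype(np.uint8); d[300:]=0; d=cv2.morphologyEx(d,cv2.MORPH_OPEN,np.ones((5,5)))
    n,l,s,ce=cv2.connectedComponentsWithStats(d); print(k,[(x.tolist(),onplane(c,y,148)[:2].round(1).tolist()) for x,y in zip(s,ce) if 1000<x[4]<6000])
    h=cv2.cvtColor(c["color"],cv2.COLOR_RGB2HSV);m=((h[...,1]<60)&(g>150)).astype(np.uint8); m[110:]=0;m[:,:280]=0;m[:,350:]=0
    n,l,s,ce=cv2.connectedComponentsWithStats(m);i=1+s[1:,4].argmax();print(" bar beyond clamps",s[i].tolist(), onplane(c,ce[i],136)[:2].round(1))
    row=g[150]; w=np.nonzero(row[290:345]>150)[0]+290; print(" bar row150",w.min(),w.max(),onplane(c,((w.min()+w.max())/2,150),136)[:2].round(1))
    o=onplane(c,(320,345),145); 
    hm=cv2.inRange(h,(15,120,120),(35,255,255))
E
```

```text
t 57.75 pos [527.8 202.2 242.2] yaw -173.86 F [0.  0.7 0.1] w 85.3 j [ 0.25  0.17  0.29  1.7  -0.    0.14]
w20 [([60, 32, 79, 56, 1353], [451.1, 36.9]), ([285, 110, 61, 29, 1626], [478.2, 196.3]), ([287, 169, 58, 37, 1787], [525.1, 201.7]), ([422, 255, 67, 45, 2081], [590.3, 316.9])]
 bar beyond clamps [308, 40, 15, 69, 983] [442.9 192.6]
 bar row150 309 321 [497.5 198.3]
w23 [([60, 33, 79, 56, 1349], [450.8, 36.6]), ([285, 111, 61, 30, 1617], [478.1, 196.3]), ([287, 170, 58, 37, 1786], [525.2, 201.9]), ([422, 255, 67, 45, 2080], [589.4, 316.9])]
 bar beyond clamps [308, 42, 15, 68, 974] [443.  192.5]
 bar row150 309 321 [496.6 198.2]
```

```bash
python3 -c "
from workcell import ctrl
print(ctrl.hand_in())"
```

```text
the job is handed in; nothing more can be done
None
```

The job is handed in, and my last checks found everything where the task wants it; the hand-in itself reports no verdict.

**What I did**
- **Boom:** I pressed the pin and slid the boom out one hole. It stopped after about 59 mm of travel, and a picture then showed the pin out again.
- **Outer hook:** I swung it out to its stop.
- **Clamps:** Both clamps present (two of the four possible) are on the outer bar, about 48 and 95 mm from the hinge.
- **Inner hook:** I folded it against its stop.

**What went wrong on the way**
- **First slide:** The pads gripped only the boom's top rim and slipped, so the pin stayed locked. The wrist pictures put the fingertips roughly 30 mm farther back than the stated 11 mm ahead of the TCP. I worked from the pictures after that.
- **Second clamp:** It was knocked about 8 mm along the bar and turned 11° before I reached it, so I measured it again and turned the jaws to match.

**Last checks**
- **Clamps:** Their centres had moved at most 0.2 mm between two looks about 10 s apart. They were centred on the bar, with the arm touching nothing.
- **Inner hook:** Its tip was within about one pixel of the folded position.
- **Bystanders:** The screwdriver (its red handle) and the green look-alikes had not moved in the side view. I did not re-measure the other bystanders.
- **Boom and pin:** I did not look at the pin again after the slide. The outer hook's bar had not shifted since the clamps were hung, which suggests the boom held.

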